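# Prove the drill spindle against the square

### The arm

A 6-joint arm with a two-finger parallel gripper is mounted at the origin on a cart in front of the work surface, level with it; the furniture and walls round the work are solid. World frame = base frame: x ahead of the robot, y to its left, z up, the work surface at z = 0. Lengths are in m, angles in rad, forces in N, time in s.
With the tool pointing down it reaches from about 0.25 to 0.725 m from the base axis. Payload 4 kg.
Tool frame: the origin (TCP) lies between the finger pads, 19 mm behind the fingertips; this is the grasp point; z points along the fingers, y is the line along which they close (so a half turn about z gives the same grasp; the last joint's range is limited). The gripper opens to 85 mm and grips with 20 to 120 N. Pads are 22 mm wide; open, the fingers measure 114 mm over their backs; the gripper's body (76 mm by 85 mm) begins 54 mm behind the grasp point. The pads swing forward as they close: fully open they stand 13 mm farther back than shut.
Start: joints at [-1.165, 0.241, 0.005, 1.335, 0, 1.571], TCP at [0.197, -0.459, 0.25] pointing down, gripper open.
Joint ranges: [-2.72, 2.72], [-1.05, 1.87], [-1.09, 1.28], [-1.99, 2.15], [-1.42, 1.44], [-3.14, 3.14]. Speed limits (rad/s): [2.79, 2.79, 3.14, 3.14, 3.14, 3.14].

### API

Orientations are given as a unit quaternion [x, y, z, w].
In Python, from workcell import bot gives the robot as it stands. The module is installed in compiled form; this text tells all that it offers.
- The arm moves only by the tool drive_tool, never from a script. Its argument "rows" is a list of rows, each an object of numbers: "dx", "dy", "dz": the shift along the tool's x, y, z in units of 50 mm (1.0 is 50 mm); "wx", "wy", "wz": the turn, a rotation vector about the tool's x, y, z in units of 5 degrees (1.0 is 5 degrees); "hand": the finger opening in mm, from 0 to 85.4. A call has 1 to 20 rows; each row is the pose to reach, as a shift and turn from the pose commanded when the call began, along the tool's axes at that moment; what a row does not reach only later rows make up. A row lasts 1/10 s, in which the tool goes at most 50 mm and 8.59 degrees, less where a joint would pass 70% of its speed; a pose out of reach is approached as far as the arm can. A call with a gripper value outside its range is refused whole. The fingers move at their own pace and stop on an object; the grip force is fixed at half the most. Time passes only in rows, so rows that repeat a pose let the fingers close. It gives the time, the measured TCP pose, the force, the opening and the grip force at its end, in the units of the state.
- bot.get_obs(): the state, without advancing time (a new reading comes with each control period).
- bot.camera(name): name is "side" or "top" or "wrist"; returns the picture (420x560x3 uint8, red, green, blue); there is no depth.
- bot.get_calibration(name): a dict with "vfov" (degrees; the focal length in pixels is half the picture's height over the tangent of half this angle, whatever the lens; pixels are square), "cx", "cy" (the principal point, pixels), "origin" and "rotation" of the camera in the world; the wrist camera has in their place "mount" (4x4, takes a point from camera to tool coordinates, whose origin is the TCP and whose axes are the flange's). Camera axes: x right, y up, looking along -z (the intrinsics and any distortion apply to the point x, -y, -z); pixel columns grow to the right and rows downward; lengths in m; the calibration is good to about 2 mm. A picture is of the moment at which its call begins: read the wrist's pose just before it. get_calibration takes no time and is no camera call.
- bot.job_done(): hands the job in; it is judged then, once.
Trained networks look in the newest picture that a camera, given by its name, has taken for a name from the list of things; names that differ only in an ending like _2 or _b are one class to them, and where a whole thing is asked for, a point or a joint stands for the part that bears it (a point fixed in the world has none). Each returns a list of dicts, best first, with "score" (0 to 1); they miss things now and then, are a little off and sometimes report something else, mostly with a low value. They report only what shows in the picture. A call takes as long as a camera call. They do not tell look-alikes from the thing itself.
- bot.look_for(camera, thing): "extent" ([centre column, centre row, width, height] in pixels, round what is visible of it).
- bot.outline_of(camera, thing): "region" (420x560 bool, what is visible of it) and "extent" ([centre column, centre row, width, height] in pixels, round what is visible of it).
The state is a dict: "clock": time; "joint_pos": joint angles; "joint_vel": joint speeds; "tau": joint torques, N m; "eef_pos": TCP position; "tool_rot": TCP orientation; "ft_force": force on the tool from outside, world axes, zero at the start; "ft_torque": the same for the moment, N m; "grip_width": finger opening in m; "grasp_force": force on a finger pad.
Only numpy, scipy, OpenCV 4.12 (cv2) and the standard library are available. Lean on these libraries where they do the work, as an engineer would, in place of code of your own. Each camera call takes 0.05 s, during which the arm holds its last target. There are 200 camera calls.

### The job

We are checking that the spindle of the bench drill stand is square to its table. Stand the engineer's square upright on the table with its stock flush against the low fence and the outer edge of its blade right up against the test pin, touching it or as good as, and let go of it; then press the feed lever down until the depth scale reads 15 mm and keep it there, finishing with the spring-loaded lever still held at that depth and the square still in place, so that I can sight the gap between pin and blade. Leave the other things on the bench alone.

Things in the scene. Friction and masses are not known exactly. Their poses are not given: they have to be found in the camera images.
- drill_stand: Small grey bench drill stand, fixed. Origin: on the bench top, on the spindle axis; x points to its back (column), y to its left seen from its front, z up. Steel table, top at z = 18 mm, from x = -67 to +137, y = -131 to +131 mm. Head with black belt cover at z = 185 to 285, y = -33 to +33, reaching forward to x = -36 mm; left of it (y over 35) the room above the table is free.
- table_pin_point (a point): Point on the drill stand's table top (18 mm above the bench) straight under the axis of the test pin.
- fence_face (a point): Middle of the foot of the fence's front face, on the table: x = 8, y = 0, z = 18 mm of the drill stand. The stock must lie against this face. The fence is a low steel bar, 7 mm high above the table (flat screw heads on it reach 9 mm at y = -45 and +45), 20 mm deep to the back, running along y from -125 to +125 mm.
- pin_tip (a point): Lower end of the ground steel test pin in the chuck: diameter 6 mm, reaching 44 mm below the chuck (chuck end 147 mm above the bench at rest; the upright square passes under it and the head). At rest 85 mm above the table, so the top 20 mm of the standing square's blade is beside the pin even then. It goes down with the quill.
- quill (a joint): Depth of the quill with pin, chuck and the pointer of the aluminium depth scale on the front of the head (a line every 5 mm, top line 0, so 15 mm is the fourth line). 0 = up at rest, 0.015 m = the asked depth, 0.020 m = bottom stop. Geared to the feed lever: depth = 0.022 m x its angle a in rad.
- feed_lever: Feed lever on the right of the head: steel hub and rod, black grip. Origin on its hinge line, which runs along the stand's y at x = 0, z = 225 mm of the stand. At rest it points to the front (-x of the stand) and 0.45 rad above level. Its angle a, from 0 at rest, is 0.682 rad at 15 mm; stop at 0.909. A spring drives it back up: about 4 N at the grip to start, about 8 N at 15 mm.
- lever_handle (a point): Middle of the lever's black round tapered grip, 65 mm long along the lever, 17 to 23 mm thick (20 here), 100 mm from the hinge line. At lever angle a this point stands at x = -100 cos(0.45 - a), y = -47, z = 225 + 100 sin(0.45 - a) mm of the stand: 268 mm over the bench at rest, 202 mm at the asked depth. Press it from above with closed fingers, or grip it.
- try_square: Steel engineer's square, about 0.3 kg, standing on its stock, blade upright. Stock 120 long (y) x 16 thick (x) x 32 high. Blade 4 thick, 22 wide, at the -y end (outer edge in line with the stock's end), rising to 105 mm above the underside. Origin: middle of the stock's underside. In place its axes are parallel to the drill stand's, origin at y = 63 mm of the stand.
- blade_foot (a point): On the try_square: foot of the blade's outer edge, at the underside of the stock, mid-thickness (y = -60 mm of the square).
- stock_end (a point): On the try_square: the other end of the stock, at its underside, mid-thickness (y = +60 mm).
- square_grip (a point): On the try_square: good point to pinch the stock across its 16 mm thickness, 25 mm from the middle towards the end away from the blade, 32 mm above the underside (top of the stock). With the TCP here the fingertips overlap the stock by about 19 mm and stay above the fence, and the gripper stays clear of the blade and, in place, of the machine's head.
- bur_pot: Bystander: round aluminium pot of burs, 69 mm across, 32 mm high. Origin under its middle.
- plaster_model: Bystander: plaster jaw model, 66x74x32 mm. Origin under its middle.
- small_screwdriver: Bystander: small screwdriver with an orange handle, 115 mm long, lying. Origin under its middle.
- lamp_a: Bench lamp, fixed; origin at its foot far back. Its long black head hangs over the bench, lower end at x = 0.44 to 0.56, y = -0.14 to -0.01, z = 0.25 m and up (robot frame), always there. Swing past it with the tool drawn in, within 0.30 m of the base axis.
Mind the look-alikes: they are no part of the job. Of the things shaped like the try_square, the steel one is meant.

How it is judged:
By the outcome, as a careful person would: the job done as asked, in the order asked, and still so for the second after the job is handed in, while the arm keeps its last pose, push and grip.
It also fails if it takes over 67 s, if anything falls off the work surface, if the arm or the gripper's body presses on something with over 40 N, if the wrist force passes 120 N, or if a joint passes its speed limit or range.

## Working session

There is one attempt and no reset: what is moved stays moved. The work goes in short steps, Python scripts to look and compute and a tool call to move; the robot and the scene stay as the last step left them, time stands still between calls to the robot, and variables do not carry over. Pictures are saved under pics/ and viewed, at most 10 in all, crops included, and the job is handed in when it is done.

Besides the shell and the picture viewer there is one more tool, called by a JSON object that holds its "api" and its "payload". drive_tool: Moves the arm, as the interface text tells. Its arguments: {"type":"object","properties":{"rows":{"type":"array","items":{"type":"object","properties":{"dx":{"type":"number"},"dy":{"type":"number"},"dz":{"type":"number"},"wx":{"type":"number"},"wy":{"type":"number"},"wz":{"type":"number"},"hand":{"type":"number"}}}}},"required":["rows"]}

```bash
mkdir -p pics
cat > h.py <<'E'
import numpy as np, cv2
from workcell import bot
from scipy.spatial.transform import Rotation as R
def snap(n,f):
    o=bot.get_obs(); im=bot.camera(n); cv2.imwrite('pics/'+f,im[:,:,::-1].copy()); return o,im
def cam(n,o=None):
    c=bot.get_calibration(n)
    f=210/np.tan(np.radians(c['vfov'])/2)
    if 'mount' in c:
        T=np.eye(4);T[:3,:3]=R.from_quat(o['tool_rot']).as_matrix();T[:3,3]=o['eef_pos'];T=T@np.array(c['mount']);Rm,t=T[:3,:3],T[:3,3]
    else: Rm,t=np.array(c['rotation']),np.array(c['origin'])
    if Rm.shape!=(3,3): Rm=R.from_quat(Rm).as_matrix()
    return c,f,Rm,t
def dist(c):
    for k in c:
        if 'dist' in k: return np.array(c[k],float).ravel()
    return np.zeros(5)
def p2w(n,px,z,o=None):
    c,f,Rm,t=cam(n,o); K=np.array([[f,0,c['cx']],[0,f,c['cy']],[0,0,1]])
    u=cv2.undistortPoints(np.array(px,float).reshape(-1,1,2),K,dist(c)).reshape(-1,2)
    d=np.c_[u[:,0],-u[:,1],-np.ones(len(u))]@Rm.T
    return t+d*((z-t[2])/d[:,2])[:,None]
def w2p(n,P,o=None):
    c,f,Rm,t=cam(n,o); q=(np.array(P,float).reshape(-1,3)-t)@Rm; K=np.array([[f,0,c['cx']],[0,f,c['cy']],[0,0,1]])
    q=q*[1,-1,-1]; return cv2.projectPoints(q,np.zeros(3),np.zeros(3),K,dist(c))[0].reshape(-1,2)
E
cat > a.py <<'E'
from h import *
for n in('side','top','wrist'):
    c=bot.get_calibration(n); print(n,{k:np.round(v,3).tolist() if not isinstance(v,str) else v for k,v in c.items()})
    o,im=snap(n,n+'0.png')
    for th in('try_square','drill_stand','feed_lever','pin_tip','bur_pot','plaster_model','small_screwdriver'):
        print(th,[(round(r['score'],2),np.round(r['extent']).tolist()) for r in bot.look_for(n,th)][:4])
print(o)
E
python3 a.py; python3 -c "
import cv2,numpy as np
"
```

```text
side {'vfov': 44.091, 'cx': 271.252, 'cy': 207.453, 'origin': [0.585, 1.148, 0.829], 'rotation': [0.004, 0.51, 0.86, 0.022]}
try_square [(0.71, [283.0, 219.0, 23.0, 27.0]), (0.58, [345.0, 303.0, 41.0, 62.0])]
drill_stand [(0.65, [286.0, 195.0, 86.0, 48.0]), (0.39, [345.0, 301.0, 37.0, 58.0])]
feed_lever [(0.29, [332.0, 258.0, 28.0, 24.0])]
pin_tip []
bur_pot [(0.84, [227.0, 231.0, 23.0, 19.0]), (0.47, [346.0, 305.0, 42.0, 61.0])]
plaster_model [(0.67, [334.0, 257.0, 30.0, 22.0])]
small_screwdriver [(0.64, [332.0, 228.0, 5.0, 10.0])]
top {'vfov': 51.764, 'cx': 273.155, 'cy': 212.672, 'origin': [0.353, 0.043, 1.385], 'rotation': [-0.036, 0.07, 0.711, -0.699]}
try_square [(0.73, [203.0, 269.0, 33.0, 24.0])]
drill_stand [(0.98, [410.0, 231.0, 107.0, 88.0])]
feed_lever [(0.57, [390.0, 237.0, 45.0, 13.0])]
pin_tip []
bur_pot [(0.39, [202.0, 268.0, 36.0, 26.0])]
plaster_model [(0.85, [277.0, 269.0, 24.0, 24.0])]
small_screwdriver [(0.48, [335.0, 278.0, 14.0, 11.0])]
wrist {'vfov': 62.576, 'cx': 285.786, 'cy': 209.526, 'mount': [[0.001, 0.958, 0.286, 0.073], [1.0, -0.001, -0.0, 0.002], [-0.0
[... 217 characters left out ...]
)]
{'clock': 0.8, 'joint_pos': array([-1.16494890e+00,  2.40537670e-01,  5.01187639e-03,  1.33518570e+00,
        1.94696108e-05,  1.57076693e+00]), 'joint_vel': array([-0.00019333,  0.0008597 , -0.000207  ,  0.00242235, -0.00186639,
        0.00074566]), 'tau': array([ 7.25531645e-04, -3.72151208e+01,  2.52679950e+01,  7.56289137e-04,
        2.11808401e-04, -2.38472069e-07]), 'eef_pos': array([ 0.19740781, -0.45939114,  0.25004217]), 'tool_rot': array([9.79478574e-01, 2.01548309e-01, 1.80824592e-05, 3.95826835e-05]), 'ft_force': array([-0.61868507, -0.04644231,  0.16388826]), 'ft_torque': array([ 0.00373426,  0.01217764, -0.02147696]), 'grasp_force': 0.0, 'grip_width': 0.08562175122205179}
```

View pics/top0.png

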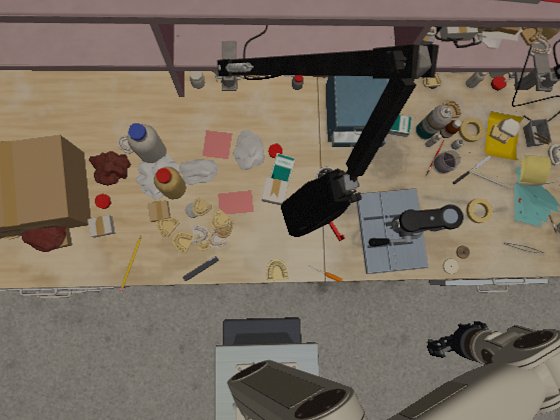

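View pics/side0.png

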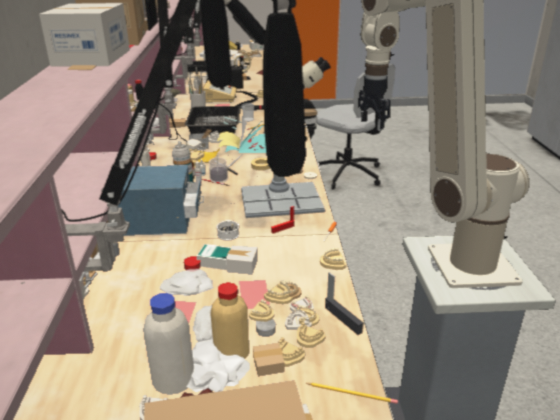

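Run:
```python
import cv2,numpy as np
a=cv2.imread('pics/top0.png');b=cv2.imread('pics/side0.png')
k=lambda m,x,y,w,h,s:cv2.resize(m[y:y+h,x:x+w],None,fx=s,fy=s,interpolation=cv2.INTER_CUBIC)
L=np.vstack([k(a,170,245,66,50,6)[:300,:396],k(b,320,265,66,50,6)])
Rr=k(a,350,180,80,120,5)
cv2.imwrite('pics/c1.png',np.hstack([L,Rr]))
```

```text
(no output)
```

View pics/c1.png

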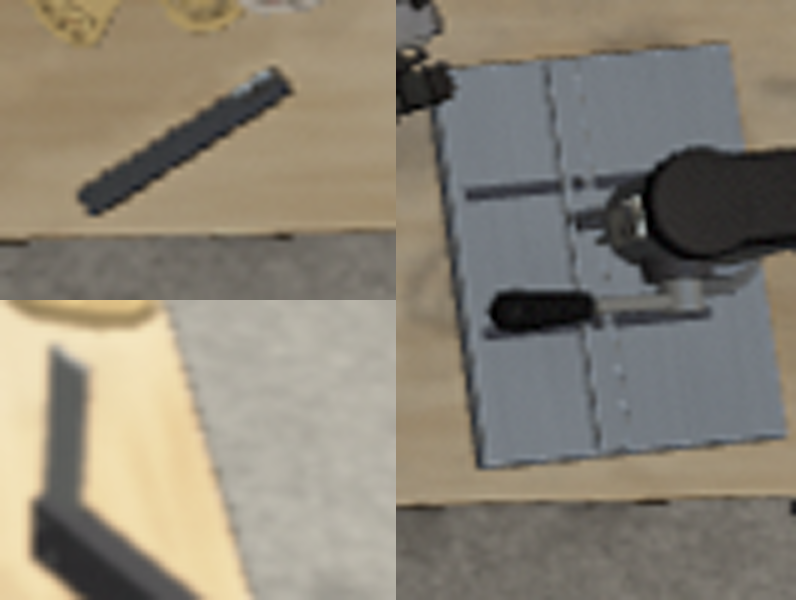

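Run:
```python
from h import *
C=p2w('top',[[416.6,188.4],[428,267.4],[366.6,273.4],[358,194.4]],0.018); print('corners',C)
S=np.array([[137,131],[137,-131],[-67,-131],[-67,131]])/1e3
w=S-S.mean(0);q=C[:,:2]-C[:,:2].mean(0)
th=np.arctan2((w[:,0]*q[:,1]-w[:,1]*q[:,0]).sum(),(w*q).sum())
M=np.array([[np.cos(th),-np.sin(th)],[np.sin(th),np.cos(th)]]);t=C[:,:2].mean(0)-M@S.mean(0)
print('yaw',th,'o',t,'res',(S@M.T+t-C[:,:2]))
E_=p2w('top',[[217.3,258.2],[184.6,279.25]],0.032);print('blade end, far end',E_,np.linalg.norm(E_[0]-E_[1]))
d=(E_[0]-E_[1])[:2];d/=np.linalg.norm(d);m=E_.mean(0)[:2];g=m-.025*d
print('grip',g,'r',np.hypot(*g),'blade dir angle',np.degrees(np.arctan2(d[1],d[0])))
y=np.array([-np.sin(th),np.cos(th)])
x=np.array([np.cos(th),np.sin(th)])
print('target grip',t+.088*y, 'blade dir target',np.degrees(np.arctan2(-y[1],-y[0])), 'grip in pl r',np.hypot(*(t+.088*y)))
for a in(0,.682): print('lever',t-.1*np.cos(.45-a)*x-.047*y,.225+.1*np.sin(.45-a))
o=bot.get_obs();print(R.from_quat(o['tool_rot']).as_matrix().round(3))
```

```text
corners [[ 0.63231911 -0.49816454  0.018     ]
 [ 0.37488957 -0.5168693   0.018     ]
 [ 0.35996246 -0.31767493  0.018     ]
 [ 0.61456123 -0.30300375  0.018     ]]
yaw -1.499100944854431 o [ 0.4929259  -0.37401804] res [[ 0.0010841  -0.0031175 ]
 [-0.00281327 -0.00318084]
 [-0.00249949  0.00110071]
 [ 0.00422866  0.00519763]]
blade end, far end [[0.41596581 0.15110851 0.032     ]
 [0.35360095 0.25090504 0.032     ]] 0.11768059478539912
grip [0.37153462 0.2222075 ] r 0.4329135580550096 blade dir angle -57.997909407389926
target grip [ 0.58069983 -0.36771425] blade dir target -175.89215720423286 grip in pl r 0.6873325731078951
lever [ 0.43959639 -0.28757146] 0.26849655341112305
lever [ 0.43907517 -0.28031401] 0.20200756009279175
[[ 0.919  0.395  0.   ]
 [ 0.395 -0.919 -0.   ]
 [-0.     0.    -1.   ]]
```

```bash
cat > plan.py <<'E'
import sys,json
from h import *
def yaw(o): m=R.from_quat(o['tool_rot']).as_matrix(); return np.degrees(np.arctan2(m[1,0],m[0,0]))
def rows(W,nd=2,p0=None,M=None):
    """W: list of (x,y,z,yawdeg) -> rows"""
    o=bot.get_obs(); p0=o['eef_pos'] if p0 is None else p0; M=R.from_quat(o['tool_rot']).as_matrix() if M is None else M
    out=[]
    for x,y,z,a in W:
        c,s=np.cos(np.radians(a)),np.sin(np.radians(a)); T=np.array([[c,s,0],[s,-c,0],[0,0,-1]])
        d=M.T@(np.array([x,y,z])-p0)/.05; w=np.degrees(R.from_matrix(M.T@T).as_rotvec())/5
        out.append(np.round(np.r_[d,w],nd).tolist())
    for r in out: print(json.dumps(dict(zip(('dx','dy','dz','wx','wy','wz'),r))))
    return out
def pol(r,th,z,a): return (r*np.cos(np.radians(th)),r*np.sin(np.radians(th)),z,a)
E
python3 - <<'E'
from plan import *
o=bot.get_obs()
W=[pol(r,-66.74,.25,23.24) for r in(.46,.42,.38,.34,.30,.28)]
W+=[pol(.28,-66.74+97.6*k/13,.25,23.24+98.8*k/13) for k in range(1,14)]
rows(W)
E
```

```text
{"dx": 0.0, "dy": -0.8, "dz": 0.0, "wx": 0.0, "wy": 0.0, "wz": 0.0}
{"dx": 0.0, "dy": -1.6, "dz": 0.0, "wx": 0.0, "wy": 0.0, "wz": 0.0}
{"dx": 0.0, "dy": -2.4, "dz": 0.0, "wx": 0.0, "wy": 0.0, "wz": 0.0}
{"dx": 0.0, "dy": -3.2, "dz": 0.0, "wx": 0.0, "wy": 0.0, "wz": 0.0}
{"dx": 0.0, "dy": -4.0, "dz": 0.0, "wx": 0.0, "wy": 0.0, "wz": 0.0}
{"dx": 0.0, "dy": -4.4, "dz": 0.0, "wx": 0.0, "wy": 0.0, "wz": 0.0}
{"dx": 0.73, "dy": -4.45, "dz": 0.0, "wx": 0.0, "wy": 0.0, "wz": -1.52}
{"dx": 1.45, "dy": -4.59, "dz": 0.0, "wx": 0.0, "wy": 0.0, "wz": -3.04}
{"dx": 2.15, "dy": -4.83, "dz": 0.0, "wx": 0.0, "wy": 0.0, "wz": -4.56}
{"dx": 2.8, "dy": -5.15, "dz": 0.0, "wx": 0.0, "wy": 0.0, "wz": -6.08}
{"dx": 3.41, "dy": -5.56, "dz": 0.0, "wx": 0.0, "wy": 0.0, "wz": -7.6}
{"dx": 3.96, "dy": -6.04, "dz": 0.0, "wx": 0.0, "wy": 0.0, "wz": -9.12}
{"dx": 4.45, "dy": -6.6, "dz": 0.0, "wx": 0.0, "wy": 0.0, "wz": -10.64}
{"dx": 4.85, "dy": -7.21, "dz": 0.0, "wx": 0.0, "wy": 0.0, "wz": -12.16}
{"dx": 5.18, "dy": -7.86, "dz": 0.0, "wx": 0.0, "wy": 0.0, "wz": -13.68}
{"dx": 5.41, "dy": -8.56, "dz": -0.0, "wx": 0.0, "wy": 0.0, "wz": -15.2}
{"dx": 5.55, "dy": -9.28, "dz": -0.0, "wx": 0.0, "wy": 0.0, "wz": -16.72}
{"dx": 5.6, "dy": -10.01, "dz": -0.0, "wx": 0.0, "wy": 0.0, "wz": -18.24}
{"dx": 5.55, "dy": -10.74, "dz": -0.0, "wx": 0.0, "wy": 0.0, "wz": -19.76}
```

{"api": "drive_tool", "payload": {"rows": [{"dy": -0.8, "hand": 85}, {"dy": -1.6, "hand": 85}, {"dy": -2.4, "hand": 85}, {"dy": -3.2, "hand": 85}, {"dy": -4.0, "hand": 85}, {"dy": -4.4, "hand": 85}, {"dx": 0.73, "dy": -4.45, "wz": -1.52, "hand": 85}, {"dx": 1.45, "dy": -4.6, "wz": -3.04, "hand": 85}, {"dx": 2.15, "dy": -4.83, "wz": -4.56, "hand": 85}, {"dx": 2.8, "dy": -5.15, "wz": -6.08, "hand": 85}, {"dx": 3.41, "dy": -5.56, "wz": -7.6, "hand": 85}, {"dx": 3.96, "dy": -6.04, "wz": -9.12, "hand": 85}, {"dx": 4.45, "dy": -6.6, "wz": -10.64, "hand": 85}, {"dx": 4.85, "dy": -7.21, "wz": -12.16, "hand": 85}, {"dx": 5.18, "dy": -7.86, "wz": -13.68, "hand": 85}, {"dx": 5.41, "dy": -8.56, "wz": -15.2, "hand": 85}, {"dx": 5.55, "dy": -9.28, "wz": -16.72, "hand": 85}, {"dx": 5.6, "dy": -10.0, "wz": -18.24, "hand": 85}, {"dx": 5.55, "dy": -10.74, "wz": -19.76, "hand": 85}, {"dx": 5.55, "dy": -10.74, "wz": -19.76, "hand": 85}]}}

```text
invalid input at $.rows[0]: expected keys dx, dy, dz, wx, wy, wz, hand
```

Run:
```python
from plan import *
o=bot.get_obs();print(o['clock'],o['eef_pos'],yaw(o),o['joint_pos'].round(3))
# go so the camera (73mm along tool x) sees the stock
rows([(.335,.20,.25,122),(.3715,.222,.22,122)])
```

```text
1.2 [ 0.19736893 -0.45940998  0.25001712] 23.25022110298678 [-1.165  0.241  0.005  1.335 -0.     1.571]
{"dx": 7.74, "dy": -11.03, "dz": -0.0, "wx": 0.0, "wy": 0.0, "wz": -19.75}
{"dx": 8.58, "dy": -11.15, "dz": 0.6, "wx": 0.0, "wy": 0.0, "wz": -19.75}
```

{"api": "drive_tool", "payload": {"rows": [{"dx": 0, "dy": -0.8, "dz": 0, "wx": 0, "wy": 0, "wz": 0, "hand": 85}, {"dx": 0, "dy": -1.6, "dz": 0, "wx": 0, "wy": 0, "wz": 0, "hand": 85}, {"dx": 0, "dy": -2.4, "dz": 0, "wx": 0, "wy": 0, "wz": 0, "hand": 85}, {"dx": 0, "dy": -3.2, "dz": 0, "wx": 0, "wy": 0, "wz": 0, "hand": 85}, {"dx": 0, "dy": -4.0, "dz": 0, "wx": 0, "wy": 0, "wz": 0, "hand": 85}, {"dx": 0, "dy": -4.4, "dz": 0, "wx": 0, "wy": 0, "wz": 0, "hand": 85}, {"dx": 0.73, "dy": -4.45, "dz": 0, "wx": 0, "wy": 0, "wz": -1.52, "hand": 85}, {"dx": 1.45, "dy": -4.6, "dz": 0, "wx": 0, "wy": 0, "wz": -3.04, "hand": 85}, {"dx": 2.15, "dy": -4.83, "dz": 0, "wx": 0, "wy": 0, "wz": -4.56, "hand": 85}, {"dx": 2.8, "dy": -5.15, "dz": 0, "wx": 0, "wy": 0, "wz": -6.08, "hand": 85}, {"dx": 3.41, "dy": -5.56, "dz": 0, "wx": 0, "wy": 0, "wz": -7.6, "hand": 85}, {"dx": 3.96, "dy": -6.04, "dz": 0, "wx": 0, "wy": 0, "wz": -9.12, "hand": 85}, {"dx": 4.45, "dy": -6.6, "dz": 0, "wx": 0, "wy": 0, "wz": -10.64, "hand": 85}, {"dx": 4.85, "dy": -7.21, "dz": 0, "wx": 0, "wy": 0, "wz": -12.16, "hand": 85}, {"dx": 5.18, "dy": -7.86, "dz": 0, "wx": 0, "wy": 0, "wz": -13.68, "hand": 85}, {"dx": 5.41, "dy": -8.56, "dz": 0, "wx": 0, "wy": 0, "wz": -15.2, "hand": 85}, {"dx": 5.55, "dy": -9.28, "dz": 0, "wx": 0, "wy": 0, "wz": -16.72, "hand": 85}, {"dx": 5.6, "dy": -10.0, "dz": 0, "wx": 0, "wy": 0, "wz": -18.24, "hand": 85}, {"dx": 5.55, "dy": -10.74, "dz": 0, "wx": 0, "wy": 0, "wz": -19.76, "hand": 85}, {"dx": 5.55, "dy": -10.74, "dz": 0, "wx": 0, "wy": 0, "wz": -19.76, "hand": 85}]}}

```text
clock: 3.2
eef_pos: [0.2386, 0.1467, 0.2502]
tool_rot: [0.479, 0.878, 0.001, -0.0]
ft_force: [-0.2, -0.1, -0.8]
grip_width: 0.0852
grasp_force: 0.0
```

Run:
```python
from plan import *
o=bot.get_obs();print(o['clock'],o['eef_pos'],yaw(o),o['joint_pos'].round(3))
rows([(.30,.18,.25,122),(.335,.20,.25,122),(.3715,.222,.22,122)])
```

```text
3.2 [0.23863827 0.14669718 0.25020539] 122.71073659951642 [ 5.500e-01 -2.080e-01 -4.520e-01  1.326e+00  1.000e-03  1.550e+00]
{"dx": -0.1, "dy": 1.39, "dz": 0.01, "wx": 0.01, "wy": -0.01, "wz": 0.14}
{"dx": -0.14, "dy": 2.2, "dz": 0.01, "wx": 0.01, "wy": -0.01, "wz": 0.14}
{"dx": -0.17, "dy": 3.05, "dz": 0.61, "wx": 0.01, "wy": -0.01, "wz": 0.14}
```

{"api": "drive_tool", "payload": {"rows": [{"dx": -0.05, "dy": 0.8, "dz": 0, "wx": 0, "wy": 0, "wz": 0.1, "hand": 85}, {"dx": -0.1, "dy": 1.5, "dz": 0, "wx": 0, "wy": 0, "wz": 0.14, "hand": 85}, {"dx": -0.14, "dy": 2.2, "dz": 0.3, "wx": 0, "wy": 0, "wz": 0.14, "hand": 85}, {"dx": -0.17, "dy": 3.05, "dz": 0.7, "wx": 0, "wy": 0, "wz": 0.14, "hand": 85}, {"dx": -0.17, "dy": 3.05, "dz": 1.0, "wx": 0, "wy": 0, "wz": 0.14, "hand": 85}, {"dx": -0.17, "dy": 3.05, "dz": 1.0, "wx": 0, "wy": 0, "wz": 0.14, "hand": 85}, {"dx": -0.17, "dy": 3.05, "dz": 1.0, "wx": 0, "wy": 0, "wz": 0.14, "hand": 85}]}}

```text
clock: 3.9
eef_pos: [0.3739, 0.2162, 0.2]
tool_rot: [0.49, 0.871, -0.001, -0.0]
ft_force: [0.7, 0.2, 1.0]
grip_width: 0.0852
grasp_force: 0.0
```

Run:
```python
from plan import *
o,im=snap('wrist','w1.png');print(o['clock'],o['eef_pos'],yaw(o))
for r in bot.outline_of('wrist','try_square')[:2]:
    print(r['score'],np.round(r['extent']))
    cn=cv2.findContours(r['region'].astype(np.uint8),0,1)[0];c=max(cn,key=cv2.contourArea)
    print(cv2.boxPoints(cv2.minAreaRect(c)).round(1).tolist())
```

```text
3.9 [0.37391567 0.21624839 0.19997442] 121.25601989703799
0.55 [290. 234.  18. 182.]
[[282.0, 145.0], [300.0, 145.0], [300.0, 324.0], [282.0, 324.0]]
```

View pics/w1.png

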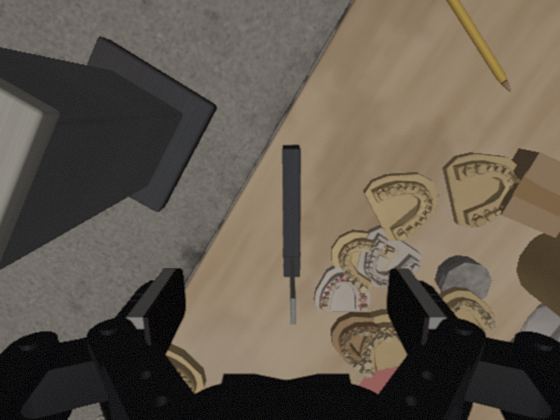

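Run:
```python
from plan import *
o=bot.get_obs()
P=p2w('wrist',[[283,147],[299.5,147],[283.5,275],[299.5,275]],.032,o); print(P, np.linalg.norm(P[0]-P[2]),np.linalg.norm(P[0]-P[1]))
b=P[2:].mean(0);d=P[:2].mean(0)-b;n=d/np.linalg.norm(d);print('yaw dir to far end',np.degrees(np.arctan2(d[1],d[0])))
for L in (b+n*.085,P[:2].mean(0)-n*.035): print(L)
bt=p2w('wrist',[[293,322]],.105,o);print('blade top outer',bt)
g=(b+n*.085+P[:2].mean(0)-n*.035)/2; a=np.degrees(np.arctan2(d[1],d[0]))
rows([(g[0],g[1],.15,a),(g[0],g[1],.034,a)])
```

```text
[[0.35251546 0.24855134 0.032     ]
 [0.36439351 0.25578485 0.032     ]
 [0.41479373 0.14670925 0.032     ]
 [0.42767169 0.15453795 0.032     ]] 0.11937502009216447 0.01390725442981604
yaw dir to far end 121.72575367085388
[0.37653512 0.22292246 0.032     ]
[0.37685937 0.22239798 0.032     ]
blade top outer [[0.42142246 0.14995934 0.105     ]]
{"dx": 0.07, "dy": 0.1, "dz": 1.02, "wx": 0.02, "wy": 0.0, "wz": -0.09}
{"dx": 0.07, "dy": 0.1, "dz": 3.34, "wx": 0.02, "wy": 0.0, "wz": -0.09}
```

{"api": "drive_tool", "payload": {"rows": [{"dx": 0.07, "dy": 0.1, "dz": 0.8, "wx": 0, "wy": 0, "wz": -0.09, "hand": 85}, {"dx": 0.07, "dy": 0.1, "dz": 1.6, "wx": 0, "wy": 0, "wz": -0.09, "hand": 85}, {"dx": 0.07, "dy": 0.1, "dz": 2.4, "wx": 0, "wy": 0, "wz": -0.09, "hand": 60}, {"dx": 0.07, "dy": 0.1, "dz": 3.0, "wx": 0, "wy": 0, "wz": -0.09, "hand": 50}, {"dx": 0.07, "dy": 0.1, "dz": 3.35, "wx": 0, "wy": 0, "wz": -0.09, "hand": 40}, {"dx": 0.07, "dy": 0.1, "dz": 3.35, "wx": 0, "wy": 0, "wz": -0.09, "hand": 40}, {"dx": 0.07, "dy": 0.1, "dz": 3.35, "wx": 0, "wy": 0, "wz": -0.09, "hand": 0}, {"dx": 0.07, "dy": 0.1, "dz": 3.35, "wx": 0, "wy": 0, "wz": -0.09, "hand": 0}, {"dx": 0.07, "dy": 0.1, "dz": 3.35, "wx": 0, "wy": 0, "wz": -0.09, "hand": 0}, {"dx": 0.07, "dy": 0.1, "dz": 3.35, "wx": 0, "wy": 0, "wz": -0.09, "hand": 0}, {"dx": 0.07, "dy": 0.1, "dz": 3.35, "wx": 0, "wy": 0, "wz": -0.09, "hand": 0}]}}

```text
clock: 5.1
eef_pos: [0.3778, 0.2235, 0.0345]
tool_rot: [0.486, 0.874, 0.002, 0.001]
ft_force: [-1.1, -1.9, 7.2]
grip_width: 0.0145
grasp_force: 59.8
```

Run:
```python
from plan import *
o=bot.get_obs();print(o['clock'],o['eef_pos'],yaw(o),o['grip_width'],o['grasp_force'],o['ft_force'])
x,y,z=o['eef_pos']
# lift, retract radially, swing at r=.28, extend a little
th=np.degrees(np.arctan2(y,x)); a=yaw(o)
W=[(x,y,.08,a),(x,y,.12,a),(x,y,.16,a),(x,y,.2,a)]+[pol(r,th,.2,a) for r in(.40,.36,.32,.285)]
n=9
W+=[pol(.285,th-(th+35)*k/n,.2+.02*k/n,a-(th+35)*k/n) for k in range(1,n+1)]
rows(W)
```

```text
5.1 [0.37781354 0.22352754 0.03450198] 121.7916084203017 0.014456470046636857 59.821627736091614 [-1.07228138 -1.90575839  7.16786573]
{"dx": -0.0, "dy": 0.0, "dz": -0.91, "wx": 0.04, "wy": 0.0, "wz": 0.0}
{"dx": -0.0, "dy": 0.01, "dz": -1.71, "wx": 0.04, "wy": 0.0, "wz": 0.0}
{"dx": -0.0, "dy": 0.01, "dz": -2.51, "wx": 0.04, "wy": 0.0, "wz": 0.0}
{"dx": -0.0, "dy": 0.01, "dz": -3.31, "wx": 0.04, "wy": 0.0, "wz": 0.0}
{"dx": 0.02, "dy": -0.77, "dz": -3.31, "wx": 0.04, "wy": 0.0, "wz": 0.0}
{"dx": 0.03, "dy": -1.57, "dz": -3.32, "wx": 0.04, "wy": 0.0, "wz": 0.0}
{"dx": 0.05, "dy": -2.37, "dz": -3.32, "wx": 0.04, "wy": 0.0, "wz": 0.0}
{"dx": 0.06, "dy": -3.07, "dz": -3.32, "wx": 0.04, "wy": 0.0, "wz": 0.0}
{"dx": -0.66, "dy": -3.13, "dz": -3.37, "wx": 0.04, "wy": -0.0, "wz": 1.46}
{"dx": -1.37, "dy": -3.28, "dz": -3.41, "wx": 0.04, "wy": -0.0, "wz": 2.92}
{"dx": -2.05, "dy": -3.52, "dz": -3.46, "wx": 0.04, "wy": -0.01, "wz": 4.37}
{"dx": -2.7, "dy": -3.85, "dz": -3.5, "wx": 0.04, "wy": -0.01, "wz": 5.83}
{"dx": -3.3, "dy": -4.25, "dz": -3.55, "wx": 0.04, "wy": -0.01, "wz": 7.29}
{"dx": -3.84, "dy": -4.73, "dz": -3.59, "wx": 0.04, "wy": -0.01, "wz": 8.75}
{"dx": -4.32, "dy": -5.27, "dz": -3.64, "wx": 0.04, "wy": -0.02, "wz": 10.21}
{"dx": -4.73, "dy": -5.87, "dz": -3.69, "wx": 0.04, "wy": -0.02, "wz": 11.66}
{"dx": -5.06, "dy": -6.52, "dz": -3.73, "wx": 0.04, "wy": -0.02, "wz": 13.12}
```

{"api": "drive_tool", "payload": {"rows": [{"dx": 0, "dy": 0, "dz": -0.5, "wx": 0, "wy": 0, "wz": 0, "hand": 0}, {"dx": 0, "dy": 0, "dz": -1.1, "wx": 0, "wy": 0, "wz": 0, "hand": 0}, {"dx": 0, "dy": 0, "dz": -1.8, "wx": 0, "wy": 0, "wz": 0, "hand": 0}, {"dx": 0, "dy": 0, "dz": -2.6, "wx": 0, "wy": 0, "wz": 0, "hand": 0}, {"dx": 0, "dy": -0.3, "dz": -3.3, "wx": 0, "wy": 0, "wz": 0, "hand": 0}, {"dx": 0, "dy": -0.9, "dz": -3.3, "wx": 0, "wy": 0, "wz": 0, "hand": 0}, {"dx": 0, "dy": -1.6, "dz": -3.3, "wx": 0, "wy": 0, "wz": 0, "hand": 0}, {"dx": 0, "dy": -2.4, "dz": -3.3, "wx": 0, "wy": 0, "wz": 0, "hand": 0}, {"dx": 0.06, "dy": -3.07, "dz": -3.3, "wx": 0, "wy": 0, "wz": 0, "hand": 0}, {"dx": -0.66, "dy": -3.13, "dz": -3.4, "wx": 0, "wy": 0, "wz": 1.46, "hand": 0}, {"dx": -1.37, "dy": -3.28, "dz": -3.4, "wx": 0, "wy": 0, "wz": 2.92, "hand": 0}, {"dx": -2.05, "dy": -3.52, "dz": -3.5, "wx": 0, "wy": 0, "wz": 4.37, "hand": 0}, {"dx": -2.7, "dy": -3.85, "dz": -3.5, "wx": 0, "wy": 0, "wz": 5.83, "hand": 0}, {"dx": -3.3, "dy": -4.25, "dz": -3.6, "wx": 0, "wy": 0, "wz": 7.29, "hand": 0}, {"dx": -3.84, "dy": -4.73, "dz": -3.6, "wx": 0, "wy": 0, "wz": 8.75, "hand": 0}, {"dx": -4.32, "dy": -5.27, "dz": -3.7, "wx": 0, "wy": 0, "wz": 10.21, "hand": 0}, {"dx": -4.73, "dy": -5.87, "dz": -3.7, "wx": 0, "wy": 0, "wz": 11.66, "hand": 0}, {"dx": -5.06, "dy": -6.52, "dz": -3.7, "wx": 0, "wy": 0, "wz": 13.12, "hand": 0}, {"dx": -5.06, "dy": -6.52, "dz": -3.7, "wx": 0, "wy": 0, "wz": 13.12, "hand": 0}]}}

```text
clock: 7.0
eef_pos: [0.2308, -0.1669, 0.2181]
tool_rot: [0.885, 0.466, -0.0, 0.001]
ft_force: [0.5, -0.2, -3.3]
grip_width: 0.0146
grasp_force: 59.2
```

Run:
```python
from plan import *
o=bot.get_obs();print(o['clock'],o['eef_pos'],yaw(o),o['joint_pos'].round(3),o['grip_width'],o['grasp_force'],o['ft_force'])
x,y,z=o['eef_pos'];a=yaw(o)
p1=np.array([x,y,.36]);p2=np.array([.589,-.312,.36])
W=[(x,y,z+(.36-z)*k/4,a+(4.1-a)*k/14) for k in range(1,5)]
W+=[tuple(p1+(p2-p1)*k/11)+(a+(4.1-a)*min(1,(k+4)/14),) for k in range(1,12)]
rows(W)
```

```text
7.0 [ 0.23083252 -0.16693994  0.21813654] 55.56607645310731 [-0.625 -0.179 -0.516  1.232 -0.002  1.547] 0.01456651277988257 59.1824609041214 [ 0.50418813 -0.24002858 -3.30999914]
{"dx": -0.0, "dy": 0.0, "dz": -0.71, "wx": 0.02, "wy": 0.02, "wz": 0.74}
{"dx": -0.0, "dy": 0.0, "dz": -1.42, "wx": 0.02, "wy": 0.02, "wz": 1.47}
{"dx": -0.0, "dy": 0.0, "dz": -2.13, "wx": 0.02, "wy": 0.02, "wz": 2.21}
{"dx": -0.0, "dy": 0.0, "dz": -2.84, "wx": 0.02, "wy": 0.02, "wz": 2.94}
{"dx": 0.15, "dy": 0.69, "dz": -2.84, "wx": 0.02, "wy": 0.01, "wz": 3.68}
{"dx": 0.3, "dy": 1.38, "dz": -2.84, "wx": 0.02, "wy": 0.01, "wz": 4.41}
{"dx": 0.45, "dy": 2.06, "dz": -2.83, "wx": 0.02, "wy": 0.01, "wz": 5.15}
{"dx": 0.6, "dy": 2.75, "dz": -2.83, "wx": 0.02, "wy": 0.01, "wz": 5.88}
{"dx": 0.75, "dy": 3.44, "dz": -2.83, "wx": 0.02, "wy": 0.01, "wz": 6.62}
{"dx": 0.9, "dy": 4.12, "dz": -2.83, "wx": 0.03, "wy": 0.01, "wz": 7.35}
{"dx": 1.05, "dy": 4.81, "dz": -2.83, "wx": 0.03, "wy": 0.01, "wz": 8.09}
{"dx": 1.2, "dy": 5.49, "dz": -2.83, "wx": 0.03, "wy": 0.01, "wz": 8.82}
{"dx": 1.35, "dy": 6.18, "dz": -2.83, "wx": 0.03, "wy": 0.01, "wz": 9.56}
{"dx": 1.5, "dy": 6.87, "dz": -2.83, "wx": 0.03, "wy": 0.01, "wz": 10.29}
{"dx": 1.65, "dy": 7.55, "dz": -2.83, "wx": 0.03, "wy": 0.01, "wz": 10.29}
```

{"api": "drive_tool", "payload": {"rows": [{"dx": 0, "dy": 0, "dz": -0.7, "wx": 0, "wy": 0, "wz": 0.74, "hand": 0}, {"dx": 0, "dy": 0, "dz": -1.4, "wx": 0, "wy": 0, "wz": 1.47, "hand": 0}, {"dx": 0, "dy": 0, "dz": -2.1, "wx": 0, "wy": 0, "wz": 2.2, "hand": 0}, {"dx": 0, "dy": 0, "dz": -2.8, "wx": 0, "wy": 0, "wz": 2.94, "hand": 0}, {"dx": 0.15, "dy": 0.7, "dz": -2.8, "wx": 0, "wy": 0, "wz": 3.68, "hand": 0}, {"dx": 0.3, "dy": 1.4, "dz": -2.8, "wx": 0, "wy": 0, "wz": 4.4, "hand": 0}, {"dx": 0.45, "dy": 2.06, "dz": -2.8, "wx": 0, "wy": 0, "wz": 5.15, "hand": 0}, {"dx": 0.6, "dy": 2.75, "dz": -2.8, "wx": 0, "wy": 0, "wz": 5.9, "hand": 0}, {"dx": 0.75, "dy": 3.44, "dz": -2.8, "wx": 0, "wy": 0, "wz": 6.6, "hand": 0}, {"dx": 0.9, "dy": 4.1, "dz": -2.8, "wx": 0, "wy": 0, "wz": 7.35, "hand": 0}, {"dx": 1.05, "dy": 4.8, "dz": -2.8, "wx": 0, "wy": 0, "wz": 8.1, "hand": 0}, {"dx": 1.2, "dy": 5.5, "dz": -2.8, "wx": 0, "wy": 0, "wz": 8.8, "hand": 0}, {"dx": 1.35, "dy": 6.18, "dz": -2.8, "wx": 0, "wy": 0, "wz": 9.56, "hand": 0}, {"dx": 1.5, "dy": 6.87, "dz": -2.8, "wx": 0, "wy": 0, "wz": 10.3, "hand": 0}, {"dx": 1.65, "dy": 7.55, "dz": -2.8, "wx": 0, "wy": 0, "wz": 10.3, "hand": 0}, {"dx": 1.65, "dy": 7.55, "dz": -2.8, "wx": 0, "wy": 0, "wz": 10.3, "hand": 0}, {"dx": 1.65, "dy": 7.55, "dz": -2.8, "wx": 0, "wy": 0, "wz": 10.3, "hand": 0}]}}

```text
clock: 8.7
eef_pos: [0.5934, -0.3045, 0.355]
tool_rot: [0.999, 0.042, -0.002, -0.001]
ft_force: [-0.1, 0.3, -1.4]
grip_width: 0.0144
grasp_force: 59.3
```

Run:
```python
from plan import *
o,im=snap('wrist','w2.png');print(o['clock'],o['eef_pos'],yaw(o),o['tool_rot'],o['grip_width'],o['grasp_force'],o['ft_force'])
```

```text
8.7 [ 0.59335342 -0.30450343  0.35500524] 4.804853750318957 [ 0.99911921  0.04191609 -0.00165309 -0.00105676] 0.014427965201544667 59.31560575962067 [-0.14080064  0.31259137 -1.40678168]
```

View pics/w2.png

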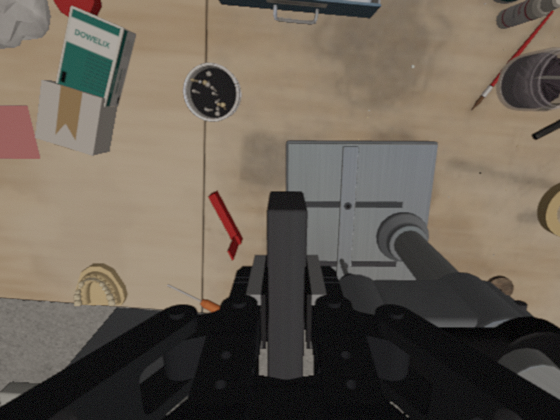

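Run:
```python
from plan import *
a=cv2.imread('pics/w2.png')
cv2.imwrite('pics/c2.png',cv2.resize(a[130:275,260:445],None,fx=4,fy=4,interpolation=cv2.INTER_CUBIC))
```

```text
(no output)
```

View pics/c2.png

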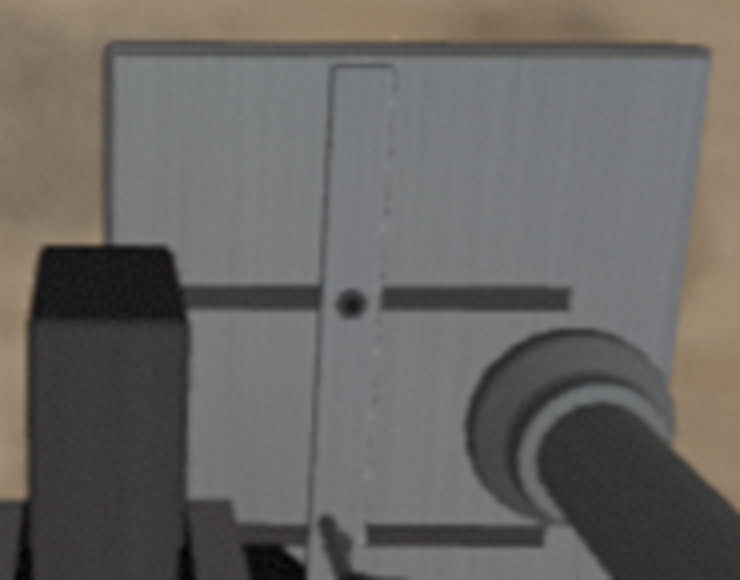

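Run:
```python
from plan import *
from scipy.optimize import least_squares
o=dict(clock=0,eef_pos=np.array([ 0.59335342,-0.30450343,0.35500524]),tool_rot=np.array([ 0.99911921,0.04191609,-0.00165309,-0.00105676]))
cr=lambda x,y:[260+(x-.0)/4,130+y/4]
S=np.array([[-67,131,18],[137,131,18],[8,125,25],[28,125,25],[18,45,27]])/1e3
U=np.array([cr(114,55),cr(709,54),cr(333,66),cr(394,68),cr(351,303)])
def tw(p,S): 
    c,s=np.cos(p[2]),np.sin(p[2]);return np.c_[S[:,0]*c-S[:,1]*s+p[0],S[:,0]*s+S[:,1]*c+p[1],S[:,2]]
def f(p):
    e=(w2p('wrist',tw(p,S),o)-U).ravel()
    q=w2p('wrist',tw(p,np.array([[.008,.06,.025],[.008,0.01,.025],[.008,-.04,.025]])),o)
    # line through crop (333,66)-(312,490)
    xl=260+(333-21*((q[:,1]-130)*4-66)/424)/4
    return np.r_[e,(q[:,0]-xl)]
s=least_squares(f,[.493,-.374,-1.499]);print(s.x,np.degrees(s.x[2])+90,s.fun.round(1))
c,ff,Rm,t=cam('wrist',dict(eef_pos=np.zeros(3),tool_rot=[0,0,0,1]))
def tool(px,z):
    d=np.array([(px[0]-c['cx'])/ff,-(px[1]-c['cy'])/ff,-1]);d=Rm@d;return (t+d*(z-t[2])/d[2])*1e3
for p,z in((cr(30,320),.0025),(cr(187,320),.0025),(cr(28,500),.0025),(cr(185,500),.0025),(cr(45,247),.0345),(cr(165,247),.0345)):print(tool(p,z).round(1))
```

```text
[ 0.49525084 -0.38036381 -1.48824289] 4.729963336604769 [-2.9 -1.5  3.2 -0.9 -0.1  1.1 -0.   0.6 -0.   1.2 -0.1 -0.1 -0.1]
[35.2 -5.6  2.5]
[35.2  9.5  2.5]
[16.4 -6.   2.5]
[16.4  9.7  2.5]
[34.6 -5.4 34.5]
[34.6  8.8 34.5]
```

```bash
cat > st.py <<'E'
from plan import *
t=np.array([.495,-.3785]);A=-85.27;YAW=4.73
c,s=np.cos(np.radians(A)),np.sin(np.radians(A));X=np.array([c,s]);Y=np.array([-s,c])
def w(x,y,z): p=t+x/1e3*X+y/1e3*Y; return (p[0],p[1],z/1e3,YAW)
def st(p): d=(np.array(p[:2])-t)*1e3; return np.round([d@X,d@Y,p[2]*1e3],1)
def show():
    o=bot.get_obs();F=o['ft_force'];print('clk',round(o['clock'],2),'stand',st(o['eef_pos']),'yaw',round(yaw(o),2),'F stand',np.round([F[:2]@X,F[:2]@Y,F[2]],1),'grip',o['grip_width'].round(4),o['grasp_force'].round(1));return o
E
python3 - <<'E'
from st import *
o=show();print(o['joint_pos'].round(2))
rows([w(-55,100,355)]+[w(-55,100,z) for z in (320,280,240,200,160,125,95,75,65,60)])
E
```

```text
Traceback (most recent call last):
  File "st.py", line 7, in show
    o=bot.get_obs();F=o['ft_force'];print('clk',round(o['clock'],2),'stand',st(o['eef_pos']),'yaw',round(yaw(o),2),'F stand',np.round([F[:2]@X,F[:2]@Y,F[2]],1),'grip',o['grip_width'].round(4),o['grasp_force'].round(1));return o
                                                                                                                                                                       ^^^^^^^^^^^^^^^^^^^^^
AttributeError: 'float' object has no attribute 'round'
```

```bash
sed -i "s/o\['grip_width'\].round(4),o\['grasp_force'\].round(1)/round(o['grip_width'],4),round(o['grasp_force'],1)/" st.py
python3 - <<'E'
from st import *
o=show();print(o['joint_pos'].round(2))
rows([w(-55,100,355)]+[w(-55,100,z) for z in (320,280,240,200,160,125,95,75,65,60)])
E
```

```text
clk 8.75 stand [-65.8 103.3 356.8] yaw 4.78 F stand [-1.8  1.1 -1.5] grip 0.0144 59.3
[-0.47  0.63  0.87  1.82  0.    2.58]
{"dx": -0.07, "dy": 0.22, "dz": 0.04, "wx": -0.01, "wy": 0.02, "wz": 0.01}
{"dx": -0.07, "dy": 0.22, "dz": 0.74, "wx": -0.01, "wy": 0.02, "wz": 0.01}
{"dx": -0.06, "dy": 0.22, "dz": 1.54, "wx": -0.01, "wy": 0.02, "wz": 0.01}
{"dx": -0.06, "dy": 0.22, "dz": 2.34, "wx": -0.01, "wy": 0.02, "wz": 0.01}
{"dx": -0.06, "dy": 0.22, "dz": 3.14, "wx": -0.01, "wy": 0.02, "wz": 0.01}
{"dx": -0.06, "dy": 0.22, "dz": 3.94, "wx": -0.01, "wy": 0.02, "wz": 0.01}
{"dx": -0.06, "dy": 0.22, "dz": 4.64, "wx": -0.01, "wy": 0.02, "wz": 0.01}
{"dx": -0.06, "dy": 0.22, "dz": 5.24, "wx": -0.01, "wy": 0.02, "wz": 0.01}
{"dx": -0.06, "dy": 0.22, "dz": 5.64, "wx": -0.01, "wy": 0.02, "wz": 0.01}
{"dx": -0.06, "dy": 0.22, "dz": 5.84, "wx": -0.01, "wy": 0.02, "wz": 0.01}
{"dx": -0.06, "dy": 0.22, "dz": 5.94, "wx": -0.01, "wy": 0.02, "wz": 0.01}
```

{"api": "drive_tool", "payload": {"rows": [{"dx": -0.06, "dy": 0.1, "dz": 0.7, "wx": 0, "wy": 0, "wz": 0, "hand": 0}, {"dx": -0.06, "dy": 0.1, "dz": 1.5, "wx": 0, "wy": 0, "wz": 0, "hand": 0}, {"dx": -0.06, "dy": 0.1, "dz": 2.3, "wx": 0, "wy": 0, "wz": 0, "hand": 0}, {"dx": -0.06, "dy": 0.1, "dz": 3.1, "wx": 0, "wy": 0, "wz": 0, "hand": 0}, {"dx": -0.06, "dy": 0.1, "dz": 3.8, "wx": 0, "wy": 0, "wz": 0, "hand": 0}, {"dx": -0.06, "dy": 0.1, "dz": 4.4, "wx": 0, "wy": 0, "wz": 0, "hand": 0}, {"dx": -0.06, "dy": 0.1, "dz": 4.8, "wx": 0, "wy": 0, "wz": 0, "hand": 0}, {"dx": -0.06, "dy": 0.1, "dz": 5.0, "wx": 0, "wy": 0, "wz": 0, "hand": 0}, {"dx": -0.06, "dy": 0.1, "dz": 5.0, "wx": 0, "wy": 0, "wz": 0, "hand": 0}, {"dx": -0.06, "dy": 0.1, "dz": 5.0, "wx": 0, "wy": 0, "wz": 0, "hand": 0}]}}

```text
clock: 9.75
eef_pos: [0.5904, -0.3108, 0.1099]
tool_rot: [0.999, 0.041, 0.001, 0.001]
ft_force: [0.3, -0.1, -3.1]
grip_width: 0.0145
grasp_force: 59.4
```

Run:
```python
from st import *
o,im=snap('wrist','w3.png');show()
cv2.imwrite('pics/c3.png',cv2.resize(im[:,:,::-1][0:420,200:560],None,fx=1.42,fy=1.42))
```

```text
clk 9.8 stand [-59.3 101.  110.2] yaw 4.71 F stand [ 0.1 -1.1 -2.6] grip 0.0143 59.4
```

View pics/c3.png

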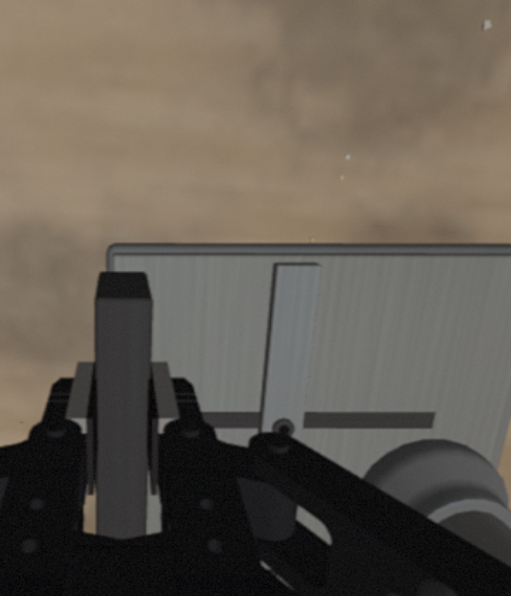

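Run:
```python
from st import *
o=show()
px=lambda x,y:[200+x/1.42,y/1.42]
P=p2w('wrist',[px(276,265),px(262,430),px(320,265),px(283,428)],.025,o)
for p in P: print(st(p))
d=P[1]-P[0];print('fence yaw',np.degrees(np.arctan2(-d[1],-d[0])))
for p in p2w('wrist',[px(109,255)],.018,o): print('corner',st(p))
rows([w(-55,100,z) for z in (90,70,60)])
```

```text
clk 9.8 stand [-59.3 101.  110.2] yaw 4.71 F stand [ 0.1 -1.1 -2.6] grip 0.0143 59.4
[ 10.  126.9  25. ]
[10.5 44.9 25. ]
[ 29.3 126.9  25. ]
[20.6 46.  25. ]
fence yaw 5.107558476712086
corner [-63.4 129.9  18. ]
{"dx": -0.02, "dy": 0.09, "dz": 0.4, "wx": 0.02, "wy": -0.04, "wz": -0.0}
{"dx": -0.02, "dy": 0.09, "dz": 0.8, "wx": 0.02, "wy": -0.04, "wz": -0.0}
{"dx": -0.02, "dy": 0.08, "dz": 1.0, "wx": 0.02, "wy": -0.04, "wz": -0.0}
```

{"api": "drive_tool", "payload": {"rows": [{"dx": 0, "dy": 0.1, "dz": 0.4, "wx": 0, "wy": 0, "wz": 0, "hand": 0}, {"dx": 0, "dy": 0.1, "dz": 0.8, "wx": 0, "wy": 0, "wz": 0, "hand": 0}, {"dx": 0, "dy": 0.1, "dz": 1.0, "wx": 0, "wy": 0, "wz": 0, "hand": 0}, {"dx": 0, "dy": 0.1, "dz": 1.08, "wx": 0, "wy": 0, "wz": 0, "hand": 0}, {"dx": 0, "dy": 0.1, "dz": 1.1, "wx": 0, "wy": 0, "wz": 0, "hand": 0}, {"dx": 0, "dy": 0.1, "dz": 1.1, "wx": 0, "wy": 0, "wz": 0, "hand": 0}, {"dx": 0, "dy": 0.1, "dz": 1.1, "wx": 0, "wy": 0, "wz": 0, "hand": 0}]}}

```text
clock: 10.5
eef_pos: [0.591, -0.316, 0.0537]
tool_rot: [0.999, 0.041, 0.001, 0.001]
ft_force: [-0.0, -0.2, -2.1]
grip_width: 0.0143
grasp_force: 59.4
```

```bash
python3 -c "
from st import *
o=show();print(o['ft_torque'])"
```

```text
clk 10.5 stand [-54.4 100.9  53.7] yaw 4.71 F stand [ 0.2 -0.  -2.1] grip 0.0143 59.4
[-0.01603401 -0.09022347  0.02161199]
```

{"api": "drive_tool", "payload": {"rows": [{"dx": 0, "dy": 0.3, "dz": 0, "wx": 0, "wy": 0, "wz": 0, "hand": 0}, {"dx": 0, "dy": 0.6, "dz": 0, "wx": 0, "wy": 0, "wz": 0, "hand": 0}, {"dx": 0, "dy": 0.8, "dz": 0, "wx": 0, "wy": 0, "wz": 0, "hand": 0}, {"dx": 0, "dy": 0.94, "dz": 0, "wx": 0, "wy": 0, "wz": 0, "hand": 0}, {"dx": 0, "dy": 0.98, "dz": 0, "wx": 0, "wy": 0, "wz": 0, "hand": 0}, {"dx": 0, "dy": 1.0, "dz": 0, "wx": 0, "wy": 0, "wz": 0, "hand": 0}, {"dx": 0, "dy": 1.0, "dz": 0, "wx": 0, "wy": 0, "wz": 0, "hand": 0}]}}

```text
clock: 11.2
eef_pos: [0.5943, -0.3655, 0.0527]
tool_rot: [0.999, 0.041, -0.0, 0.0]
ft_force: [-0.2, -0.6, -1.1]
grip_width: 0.0146
grasp_force: 59.6
```

```bash
python3 -c "
from st import *
o=show();print(o['ft_torque'])"
```

```text
clk 11.2 stand [ -4.8 100.1  52.7] yaw 4.71 F stand [ 0.6 -0.3 -1.1] grip 0.0146 59.6
[-0.12209617  0.05502312  0.01412641]
```

{"api": "drive_tool", "payload": {"rows": [{"dx": 0, "dy": 0.02, "dz": 0.01, "wx": 0, "wy": 0, "wz": 0, "hand": 0}, {"dx": 0, "dy": 0.04, "dz": 0.01, "wx": 0, "wy": 0, "wz": 0, "hand": 0}, {"dx": 0, "dy": 0.06, "dz": 0.01, "wx": 0, "wy": 0, "wz": 0, "hand": 0}, {"dx": 0, "dy": 0.08, "dz": 0.01, "wx": 0, "wy": 0, "wz": 0, "hand": 0}, {"dx": 0, "dy": 0.08, "dz": 0.01, "wx": 0, "wy": 0, "wz": 0, "hand": 0}]}}

```text
clock: 11.7
eef_pos: [0.5953, -0.3692, 0.0526]
tool_rot: [0.999, 0.041, 0.001, -0.0]
ft_force: [-1.2, 3.4, 4.8]
grip_width: 0.0148
grasp_force: 60.3
```

```bash
python3 -c "
from st import *
o=show();print(o['ft_torque'])"
```

```text
clk 11.7 stand [ -1.  100.7  52.6] yaw 4.72 F stand [-3.5 -0.9  4.8] grip 0.0148 60.3
[ 0.69861445  0.06452833 -0.05206738]
```

{"api": "drive_tool", "payload": {"rows": [{"dx": 0, "dy": 0.02, "dz": -0.01, "wx": 0, "wy": 0, "wz": 0, "hand": 0}, {"dx": 0, "dy": 0.04, "dz": -0.01, "wx": 0, "wy": 0, "wz": 0, "hand": 0}, {"dx": 0, "dy": 0.04, "dz": -0.01, "wx": 0, "wy": 0, "wz": 0, "hand": 0}]}}

```text
clock: 12.0
eef_pos: [0.5952, -0.3704, 0.0527]
tool_rot: [0.999, 0.041, 0.0, -0.001]
ft_force: [1.5, 5.7, 3.8]
grip_width: 0.0143
grasp_force: 60.4
```

```bash
python3 -c "
from st import *
o=show();print(o['ft_torque'])"
```

```text
clk 12.0 stand [  0.2 100.5  52.7] yaw 4.75 F stand [-5.6  2.   3.8] grip 0.0143 60.4
[ 1.19750335 -0.00232815  0.03596315]
```

{"api": "drive_tool", "payload": {"rows": [{"dx": -0.04, "dy": 0.02, "dz": 0, "wx": 0, "wy": 0, "wz": 0, "hand": 0}, {"dx": -0.08, "dy": 0.02, "dz": 0, "wx": 0, "wy": 0, "wz": 0, "hand": 0}, {"dx": -0.12, "dy": 0.02, "dz": 0, "wx": 0, "wy": 0, "wz": 0, "hand": 0}, {"dx": -0.16, "dy": 0.02, "dz": 0, "wx": 0, "wy": 0, "wz": 0, "hand": 0}, {"dx": -0.16, "dy": 0.02, "dz": 0, "wx": 0, "wy": 0, "wz": 0, "hand": 0}]}}

```text
clock: 12.5
eef_pos: [0.589, -0.371, 0.0527]
tool_rot: [0.999, 0.042, 0.002, -0.002]
ft_force: [3.4, 6.3, 2.4]
grip_width: 0.0146
grasp_force: 60.1
```

```bash
python3 -c "
from st import *
o=show();print(o['ft_torque'])"
```

```text
clk 12.5 stand [ 0.3 94.3 52.7] yaw 4.85 F stand [-6.   3.9  2.4] grip 0.0146 60.1
[ 1.56310685 -0.82373606  0.1910699 ]
```

{"api": "drive_tool", "payload": {"rows": [{"dx": -0.02, "dy": 0, "dz": 0, "wx": 0, "wy": 0, "wz": 0, "hand": 0}, {"dx": -0.04, "dy": 0, "dz": 0, "wx": 0, "wy": 0, "wz": 0, "hand": 0}, {"dx": -0.04, "dy": 0, "dz": 0, "wx": 0, "wy": 0, "wz": 0, "hand": 0}]}}

```text
clock: 12.8
eef_pos: [0.5872, -0.3712, 0.0527]
tool_rot: [0.999, 0.042, 0.002, -0.002]
ft_force: [5.2, 7.1, 1.6]
grip_width: 0.0145
grasp_force: 60.1
```

```bash
python3 -c "
from st import *
o=show();print(o['ft_torque'])"
```

```text
clk 12.8 stand [ 0.3 92.5 52.7] yaw 4.86 F stand [-6.6  5.8  1.6] grip 0.0145 60.1
[ 1.59477655 -0.91771833  0.14932733]
```

{"api": "drive_tool", "payload": {"rows": [{"dx": -0.02, "dy": 0, "dz": 0, "wx": 0, "wy": 0, "wz": 0, "hand": 0}, {"dx": -0.04, "dy": 0, "dz": 0, "wx": 0, "wy": 0, "wz": 0, "hand": 0}, {"dx": -0.04, "dy": 0, "dz": 0, "wx": 0, "wy": 0, "wz": 0, "hand": 0}]}}

```text
clock: 13.1
eef_pos: [0.5852, -0.3713, 0.0527]
tool_rot: [0.999, 0.042, 0.002, -0.002]
ft_force: [3.9, 7.7, 1.3]
grip_width: 0.0142
grasp_force: 60.1
```

```bash
python3 -c "
from st import *
o=show();print(o['ft_torque'])"
```

```text
clk 13.1 stand [ 0.3 90.5 52.7] yaw 4.87 F stand [-7.3  4.6  1.3] grip 0.0142 60.1
[ 1.58565044 -0.89248285  0.19904484]
```

{"api": "drive_tool", "payload": {"rows": [{"dx": -0.02, "dy": 0, "dz": 0, "wx": 0, "wy": 0, "wz": 0, "hand": 0}, {"dx": -0.03, "dy": 0, "dz": 0, "wx": 0, "wy": 0, "wz": 0, "hand": 0}, {"dx": -0.03, "dy": 0, "dz": 0, "wx": 0, "wy": 0, "wz": 0, "hand": 0}]}}

```text
clock: 13.4
eef_pos: [0.5839, -0.3714, 0.0527]
tool_rot: [0.999, 0.042, 0.002, -0.002]
ft_force: [5.2, 7.0, 1.7]
grip_width: 0.0149
grasp_force: 60.1
```

```bash
python3 -c "
from st import *
o=show();print(o['ft_torque'])"
```

```text
clk 13.4 stand [ 0.3 89.1 52.7] yaw 4.87 F stand [-6.6  5.8  1.7] grip 0.0149 60.1
[ 1.60617602 -0.95140959  0.21812974]
```

{"api": "drive_tool", "payload": {"rows": [{"dx": -0.02, "dy": 0, "dz": 0, "wx": 0, "wy": 0, "wz": 0, "hand": 0}, {"dx": -0.03, "dy": 0, "dz": 0, "wx": 0, "wy": 0, "wz": 0, "hand": 0}, {"dx": -0.03, "dy": 0, "dz": 0, "wx": 0, "wy": 0, "wz": 0, "hand": 0}]}}

```text
clock: 13.7
eef_pos: [0.5836, -0.3715, 0.0527]
tool_rot: [0.999, 0.043, 0.003, -0.002]
ft_force: [8.6, 6.8, 0.1]
grip_width: 0.0145
grasp_force: 59.8
```

```bash
python3 -c "
from st import *
o=show();print(o['ft_torque'])"
```

```text
clk 13.7 stand [ 0.3 88.9 52.7] yaw 4.89 F stand [-6.   9.1  0.1] grip 0.0145 59.8
[ 1.57542853 -1.52732384  0.17707758]
```

{"api": "drive_tool", "payload": {"rows": [{"dx": 0.03, "dy": 0, "dz": 0, "wx": 0, "wy": 0, "wz": 0, "hand": 0}, {"dx": 0.04, "dy": 0, "dz": 0, "wx": 0, "wy": 0, "wz": 0, "hand": 0}, {"dx": 0.04, "dy": 0, "dz": 0, "wx": 0, "wy": 0, "wz": 0, "hand": 0}]}}

```text
clock: 14.0
eef_pos: [0.5837, -0.3715, 0.0527]
tool_rot: [0.999, 0.042, 0.001, -0.002]
ft_force: [3.3, 8.1, 3.0]
grip_width: 0.0144
grasp_force: 60.2
```

```bash
python3 -c "
from st import *
o=show();print(o['ft_torque'])"
```

```text
clk 14.0 stand [ 0.3 89.  52.7] yaw 4.85 F stand [-7.8  4.   3. ] grip 0.0144 60.2
[ 1.60776921 -0.56469594  0.18479039]
```

{"api": "drive_tool", "payload": {"rows": [{"dx": 0.025, "dy": 0, "dz": 0, "wx": 0, "wy": 0, "wz": 0, "hand": 0}, {"dx": 0.025, "dy": 0, "dz": 0, "wx": 0, "wy": 0, "wz": 0, "hand": 14}, {"dx": 0.025, "dy": 0, "dz": 0, "wx": 0, "wy": 0, "wz": 0, "hand": 18}, {"dx": 0.025, "dy": -0.04, "dz": 0, "wx": 0, "wy": 0, "wz": 0, "hand": 24}, {"dx": 0.025, "dy": -0.04, "dz": 0, "wx": 0, "wy": 0, "wz": 0, "hand": 32}, {"dx": 0.025, "dy": -0.04, "dz": 0, "wx": 0, "wy": 0, "wz": 0, "hand": 40}, {"dx": 0.025, "dy": -0.04, "dz": 0, "wx": 0, "wy": 0, "wz": 0, "hand": 40}]}}

```text
clock: 14.7
eef_pos: [0.5828, -0.372, 0.0524]
tool_rot: [0.999, 0.041, -0.0, 0.0]
ft_force: [-0.9, 0.1, 0.5]
grip_width: 0.0401
grasp_force: 0.0
```

Run:
```python
from st import *
o,im=snap('wrist','w4.png');o=show();print(o['ft_torque'])
cv2.imwrite('pics/c4.png',cv2.resize(im[:,:,::-1][80:420,180:460],None,fx=1.76,fy=1.76,interpolation=cv2.INTER_CUBIC))
```

```text
clk 14.75 stand [ 0.7 88.1 52.4] yaw 4.67 F stand [ 0.  -0.5  0.3] grip 0.0403 0.0
[-0.03750363 -0.05339424 -0.00263213]
```

View pics/c4.png

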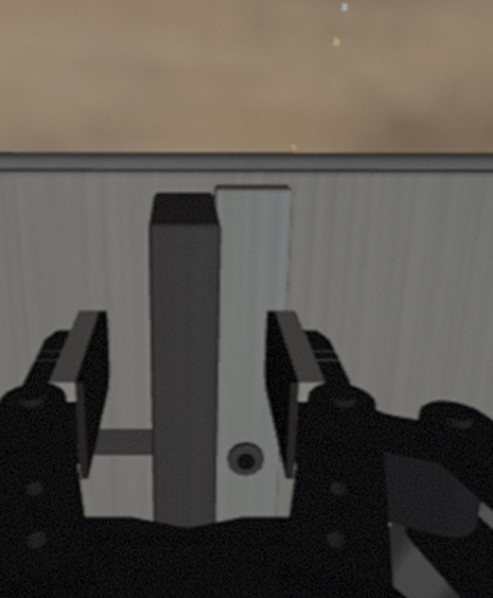

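Run:
```python
from st import *
import cv2
o=bot.get_obs()
px=lambda x,y:[180+x/1.76,80+y/1.76]
for n,p,z in(('stock R far',(220,228),.05),('stock R near',(216,518),.05),('stock L far',(150,228),.05),('stock L near',(153,518),.05),('end bot R',(212,195),.018),('end bot L',(156,195),.018),('fence F far',(216,187),.025),('fence B far',(290,187),.025),('fence B',(289,270),.025),('screw',(246,458),.027)):
    print(n,st(p2w('wrist',[px(*p)],z,o)[0]))
im=cv2.imread('pics/w4.png',0).astype(int)
for r in(195,200,210,230,260,290,320,350):print(r,im[r,262:312].tolist())
```

```text
stock R far [  9.6 123.5  50. ]
stock R near [ 9.8 46.4 50. ]
stock L far [ -5.7 123.5  50. ]
stock L near [-6.3 46.4 50. ]
end bot R [  9.1 123.2  18. ]
end bot L [ -5.9 123.2  18. ]
fence F far [  9.8 127.   25. ]
fence B far [ 28.8 127.   25. ]
fence B [ 29.6 104.3  25. ]
screw [19.6 46.8 27. ]
195 [118, 116, 117, 114, 84, 42, 21, 24, 26, 18, 23, 27, 25, 29, 23, 23, 22, 26, 24, 30, 24, 24, 20, 25, 21, 25, 25, 22, 28, 30, 30, 24, 26, 22, 28, 26, 22, 21, 21, 32, 69, 100, 118, 123, 118, 118, 116, 113, 116, 117]
200 [116, 117, 116, 93, 55, 27, 24, 25, 25, 19, 27, 22, 27, 24, 24, 29, 26, 26, 26, 27, 26, 25, 25, 27, 20, 28, 24, 25, 23, 26, 24, 20, 25, 23, 22, 27, 26, 22, 24, 21, 38, 79, 110, 121, 118, 117, 115, 117, 115, 115]
210 [117, 114, 81, 43, 47, 53, 53, 53, 54, 56, 53, 52, 56, 54, 53, 56, 58, 54, 61, 57, 56, 58, 56, 55, 57, 56, 54, 53, 56, 56, 58, 57, 56, 57, 56, 55, 55, 55, 52, 54, 55, 50, 54, 75, 105, 117, 116, 116, 114, 116]
230 [119, 115, 85, 49, 44, 52, 54, 55, 54, 57, 54, 53, 56, 56, 55, 52, 55, 57, 57, 54, 56, 56, 54, 56, 54, 53, 59, 55, 55, 58, 58, 57, 59, 57, 55, 57, 57,
[... 224 characters left out ...]
3, 52, 56, 75, 107, 117, 118, 118, 116, 119, 117]
290 [116, 120, 116, 88, 49, 46, 51, 56, 52, 53, 53, 56, 52, 58, 51, 54, 56, 54, 58, 54, 59, 54, 59, 57, 55, 53, 56, 55, 55, 58, 60, 58, 55, 57, 53, 55, 55, 55, 53, 54, 49, 61, 102, 118, 117, 118, 119, 117, 116, 118]
320 [116, 118, 118, 113, 77, 47, 47, 53, 55, 54, 51, 55, 52, 56, 56, 54, 52, 54, 55, 58, 53, 52, 56, 55, 57, 54, 53, 56, 57, 54, 57, 55, 56, 55, 54, 54, 55, 56, 53, 50, 50, 75, 104, 119, 118, 117, 117, 116, 114, 115]
350 [114, 115, 117, 116, 90, 57, 48, 52, 55, 51, 55, 54, 55, 53, 55, 53, 53, 55, 55, 55, 55, 54, 56, 54, 54, 50, 53, 56, 57, 53, 57, 55, 55, 55, 54, 54, 54, 55, 53, 46, 60, 101, 115, 117, 118, 118, 117, 115, 114, 114]
```

Run:
```python
from st import *
o=show()
W=[w(0.7,88,z) for z in(60,75,100,130,160)]+[w(-30,90,190),w(-70,90,200)]+[w(-90,90,200)[:3]+(4.73+90*k/11,) for k in range(1,12)]
rows(W)
```

```text
clk 14.75 stand [ 0.7 88.1 52.4] yaw 4.67 F stand [ 0.  -0.5  0.3] grip 0.0403 0.0
{"dx": -0.0, "dy": 0.0, "dz": -0.15, "wx": 0.0, "wy": 0.0, "wz": -0.01}
{"dx": -0.0, "dy": 0.0, "dz": -0.45, "wx": 0.0, "wy": 0.0, "wz": -0.01}
{"dx": -0.0, "dy": 0.0, "dz": -0.95, "wx": 0.0, "wy": 0.0, "wz": -0.01}
{"dx": -0.0, "dy": 0.0, "dz": -1.55, "wx": 0.0, "wy": 0.0, "wz": -0.01}
{"dx": -0.0, "dy": 0.0, "dz": -2.15, "wx": 0.0, "wy": 0.0, "wz": -0.01}
{"dx": 0.04, "dy": -0.61, "dz": -2.75, "wx": 0.0, "wy": 0.0, "wz": -0.01}
{"dx": 0.04, "dy": -1.41, "dz": -2.95, "wx": 0.0, "wy": 0.0, "wz": -0.01}
{"dx": 0.04, "dy": -1.81, "dz": -2.95, "wx": 0.0, "wy": 0.0, "wz": -1.65}
{"dx": 0.04, "dy": -1.81, "dz": -2.95, "wx": 0.0, "wy": 0.0, "wz": -3.29}
{"dx": 0.04, "dy": -1.81, "dz": -2.95, "wx": 0.0, "wy": 0.0, "wz": -4.92}
{"dx": 0.04, "dy": -1.81, "dz": -2.95, "wx": 0.0, "wy": 0.0, "wz": -6.56}
{"dx": 0.04, "dy": -1.81, "dz": -2.95, "wx": 0.0, "wy": 0.0, "wz": -8.19}
{"dx": 0.04, "dy": -1.81, "dz": -2.95, "wx": 0.0, "wy": 0.0, "wz": -9.83}
{"dx": 0.04, "dy": -1.81, "dz": -2.95, "wx": 0.0, "wy": 0.0, "wz": -11.47}
{"dx": 0.04, "dy": -1.81, "dz": -2.95, "wx": 0.0, "wy": 0.0, "wz": -13.1}
{"dx": 0.04, "dy": -1.81, "dz": -2.95, "wx": 0.0, "wy": 0.0, "wz": -14.74}
{"dx": 0.04, "dy": -1.81, "dz": -2.95, "wx": 0.0, "wy": 0.0, "wz": -16.38}
{"dx": 0.04, "dy": -1.81, "dz": -2.95, "wx": 0.0, "wy": 0.01, "wz": -18.01}
```

{"api": "drive_tool", "payload": {"rows": [{"dx": 0, "dy": 0, "dz": -0.15, "wx": 0, "wy": 0, "wz": 0, "hand": 40}, {"dx": 0, "dy": 0, "dz": -0.45, "wx": 0, "wy": 0, "wz": 0, "hand": 40}, {"dx": 0, "dy": 0, "dz": -0.95, "wx": 0, "wy": 0, "wz": 0, "hand": 40}, {"dx": 0, "dy": 0, "dz": -1.55, "wx": 0, "wy": 0, "wz": 0, "hand": 40}, {"dx": 0, "dy": 0, "dz": -2.15, "wx": 0, "wy": 0, "wz": 0, "hand": 40}, {"dx": 0, "dy": -0.6, "dz": -2.75, "wx": 0, "wy": 0, "wz": 0, "hand": 20}, {"dx": 0, "dy": -1.4, "dz": -2.95, "wx": 0, "wy": 0, "wz": 0, "hand": 0}, {"dx": 0, "dy": -1.8, "dz": -2.95, "wx": 0, "wy": 0, "wz": -1.6, "hand": 0}, {"dx": 0, "dy": -1.8, "dz": -2.95, "wx": 0, "wy": 0, "wz": -3.2, "hand": 0}, {"dx": 0, "dy": -1.8, "dz": -2.95, "wx": 0, "wy": 0, "wz": -4.9, "hand": 0}, {"dx": 0, "dy": -1.8, "dz": -2.95, "wx": 0, "wy": 0, "wz": -6.5, "hand": 0}, {"dx": 0, "dy": -1.8, "dz": -2.95, "wx": 0, "wy": 0, "wz": -8.2, "hand": 0}, {"dx": 0, "dy": -1.8, "dz": -2.95, "wx": 0, "wy": 0, "wz": -9.8, "hand": 0}, {"dx": 0, "dy": -1.8, "dz": -2.95, "wx": 0, "wy": 0, "wz": -11.5, "hand": 0}, {"dx": 0, "dy": -1.8, "dz": -2.95, "wx": 0, "wy": 0, "wz": -13.1, "hand": 0}, {"dx": 0, "dy": -1.8, "dz": -2.95, "wx": 0, "wy": 0, "wz": -14.7, "hand": 0}, {"dx": 0, "dy": -1.8, "dz": -2.95, "wx": 0, "wy": 0, "wz": -16.4, "hand": 0}, {"dx": 0, "dy": -1.8, "dz": -2.95, "wx": 0, "wy": 0, "wz": -18, "hand": 0}, {"dx": 0, "dy": -1.8, "dz": -2.95, "wx": 0, "wy": 0, "wz": -18, "hand": 0}]}}

```text
clock: 16.65
eef_pos: [0.5758, -0.2818, 0.2007]
tool_rot: [0.678, 0.735, 0.0, 0.0]
ft_force: [-0.1, -0.6, -0.7]
grip_width: 0.0002
grasp_force: 0.0
```

Run:
```python
from st import *
o,im=snap('wrist','w5.png');o=show()
for n,p in(('pin tip',(0,0,103)),('blade top outer',(0,3,123)),('lever',(-90,-47,268))): print(n,w2p('wrist',np.array(w(*p)[:3]),o).round())
```

```text
clk 16.7 stand [-89.7  88.4 200.6] yaw 94.53 F stand [ 0.  -0.6  0.5] grip -0.0 0.0
pin tip [[167. 330.]]
blade top outer [[162. 348.]]
lever [[-337.  448.]]
```

View pics/w5.png

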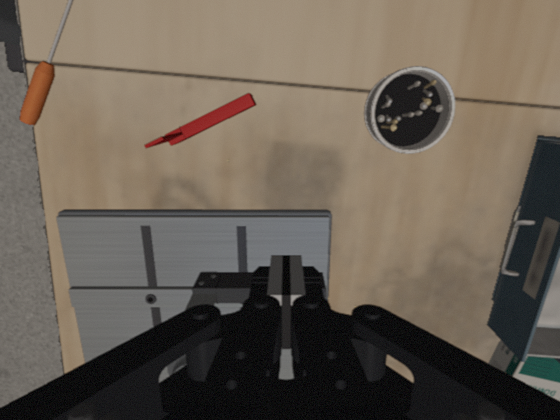

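{"api": "drive_tool", "payload": {"rows": [{"dx": 0, "dy": 0, "dz": -0.8, "wx": 0, "wy": 0, "wz": 0, "hand": 0}, {"dx": 0, "dy": 0, "dz": -1.6, "wx": 0, "wy": 0, "wz": 0, "hand": 0}, {"dx": 0, "dy": 0, "dz": -2.4, "wx": 0, "wy": 0, "wz": 0, "hand": 0}, {"dx": 0, "dy": -0.5, "dz": -2.8, "wx": 0, "wy": 0, "wz": 0, "hand": 0}, {"dx": 0, "dy": -1.2, "dz": -2.8, "wx": 0, "wy": 0, "wz": 0, "hand": 0}, {"dx": 0, "dy": -2.0, "dz": -2.8, "wx": 0, "wy": 0, "wz": 0, "hand": 0}, {"dx": 0, "dy": -2.6, "dz": -2.8, "wx": 0, "wy": 0, "wz": 0, "hand": 0}, {"dx": 0, "dy": -2.7, "dz": -2.8, "wx": 0, "wy": 0, "wz": 0, "hand": 0}, {"dx": 0, "dy": -2.7, "dz": -2.8, "wx": 0, "wy": 0, "wz": 0, "hand": 0}, {"dx": 0, "dy": -2.7, "dz": -2.8, "wx": 0, "wy": 0, "wz": 0, "hand": 0}]}}

```text
clock: 17.7
eef_pos: [0.4419, -0.2929, 0.3402]
tool_rot: [0.678, 0.735, 0.0, 0.001]
ft_force: [0.4, -0.2, 0.3]
grip_width: 0.0001
grasp_force: 0.0
```

Run:
```python
from st import *
o,im=snap('wrist','w6.png');o=show()
for n,p in(('lever',(-90,-47,268)),('stock near blade',(-8,3,50)),('stock end',(-8,123,50))): print(n,w2p('wrist',np.array(w(*p)[:3]),o).round())
im2=bot.camera('top');cv2.imwrite('pics/t6.png',im2[:,:,::-1].copy())
A=cv2.resize(im[:,:,::-1],None,fx=.9,fy=.9);B=cv2.resize(im2[150:300,330:480,::-1],None,fx=2.52,fy=2.52,interpolation=cv2.INTER_CUBIC)[:378,:290]
cv2.imwrite('pics/c6.png',np.hstack([A,B]))
```

```text
clk 17.75 stand [-89.8 -45.7 339.9] yaw 94.69 F stand [-0.1 -0.2 -0.3] grip -0.0006 0.0
lever [[282. 229.]]
stock near blade [[323. 231.]]
stock end [[417. 231.]]
```

View pics/c6.png

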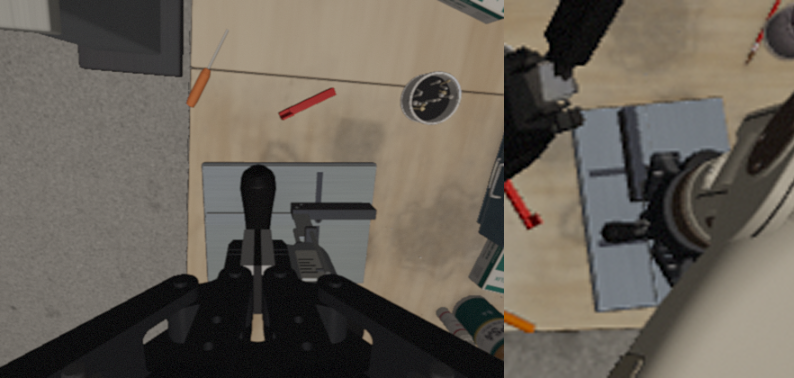

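{"api": "drive_tool", "payload": {"rows": [{"dx": 0, "dy": -0.02, "dz": 0.4, "wx": 0, "wy": 0, "wz": 0, "hand": 0}, {"dx": 0, "dy": -0.02, "dz": 0.6, "wx": 0, "wy": 0, "wz": 0, "hand": 0}, {"dx": 0, "dy": -0.02, "dz": 0.64, "wx": 0, "wy": 0, "wz": 0, "hand": 0}, {"dx": 0, "dy": -0.02, "dz": 0.68, "wx": 0, "wy": 0, "wz": 0, "hand": 0}, {"dx": 0, "dy": -0.02, "dz": 0.68, "wx": 0, "wy": 0, "wz": 0, "hand": 0}]}}

```text
clock: 18.3
eef_pos: [0.4404, -0.2929, 0.3061]
tool_rot: [0.677, 0.736, 0.0, 0.0]
ft_force: [-0.4, 0.2, 0.4]
grip_width: -0.0001
grasp_force: 0.0
```

```bash
python3 -c "
from st import *
show()"
```

```text
clk 18.3 stand [-89.8 -47.3 306.1] yaw 94.71 F stand [-0.2 -0.4  0.4] grip -0.0001 0.0
```

{"api": "drive_tool", "payload": {"rows": [{"dx": 0, "dy": 0, "dz": 0.04, "wx": 0, "wy": 0, "wz": 0, "hand": 0}, {"dx": 0, "dy": 0, "dz": 0.06, "wx": 0, "wy": 0, "wz": 0, "hand": 0}, {"dx": 0, "dy": 0, "dz": 0.06, "wx": 0, "wy": 0, "wz": 0, "hand": 0}]}}

```text
clock: 18.6
eef_pos: [0.4402, -0.2929, 0.3032]
tool_rot: [0.678, 0.735, 0.0, 0.0]
ft_force: [-0.1, -0.6, 0.0]
grip_width: -0.0
grasp_force: 0.1
```

```bash
python3 -c "
from st import *
show()"
```

```text
clk 18.6 stand [-89.8 -47.5 303.2] yaw 94.7 F stand [ 0.5 -0.1  0. ] grip -0.0 0.1
```

{"api": "drive_tool", "payload": {"rows": [{"dx": 0, "dy": 0, "dz": 0.03, "wx": 0, "wy": 0, "wz": 0, "hand": 0}, {"dx": 0, "dy": 0, "dz": 0.05, "wx": 0, "wy": 0, "wz": 0, "hand": 0}, {"dx": 0, "dy": 0, "dz": 0.05, "wx": 0, "wy": 0, "wz": 0, "hand": 0}]}}

```text
clock: 18.9
eef_pos: [0.4404, -0.2929, 0.3012]
tool_rot: [0.678, 0.736, 0.0, 0.001]
ft_force: [-0.8, -0.4, 4.0]
grip_width: -0.0003
grasp_force: 1.8
```

```bash
python3 -c "
from st import *
show()"
```

```text
clk 18.9 stand [-89.8 -47.4 301.2] yaw 94.7 F stand [ 0.3 -0.8  4. ] grip -0.0003 1.8
```

{"api": "drive_tool", "payload": {"rows": [{"dx": 0.02, "dy": 0, "dz": 0.08, "wx": 0, "wy": 0, "wz": 0, "hand": 0}, {"dx": 0.04, "dy": 0, "dz": 0.16, "wx": 0, "wy": 0, "wz": 0, "hand": 0}, {"dx": 0.06, "dy": 0, "dz": 0.24, "wx": 0, "wy": 0, "wz": 0, "hand": 0}, {"dx": 0.08, "dy": 0, "dz": 0.32, "wx": 0, "wy": 0, "wz": 0, "hand": 0}, {"dx": 0.1, "dy": 0, "dz": 0.4, "wx": 0, "wy": 0, "wz": 0, "hand": 0}, {"dx": 0.12, "dy": 0, "dz": 0.48, "wx": 0, "wy": 0, "wz": 0, "hand": 0}, {"dx": 0.14, "dy": 0, "dz": 0.56, "wx": 0, "wy": 0, "wz": 0, "hand": 0}, {"dx": 0.14, "dy": 0, "dz": 0.64, "wx": 0, "wy": 0, "wz": 0, "hand": 0}, {"dx": 0.14, "dy": 0, "dz": 0.72, "wx": 0, "wy": 0, "wz": 0, "hand": 0}, {"dx": 0.14, "dy": 0, "dz": 0.8, "wx": 0, "wy": 0, "wz": 0, "hand": 0}, {"dx": 0.14, "dy": 0, "dz": 0.88, "wx": 0, "wy": 0, "wz": 0, "hand": 0}, {"dx": 0.14, "dy": 0, "dz": 0.96, "wx": 0, "wy": 0, "wz": 0, "hand": 0}, {"dx": 0.14, "dy": 0, "dz": 1.04, "wx": 0, "wy": 0, "wz": 0, "hand": 0}, {"dx": 0.14, "dy": 0, "dz": 1.12, "wx": 0, "wy": 0, "wz": 0, "hand": 0}, {"dx": 0.14, "dy": 0, "dz": 1.2, "wx": 0, "wy": 0, "wz": 0, "hand": 0}, {"dx": 0.14, "dy": 0, "dz": 1.2, "wx": 0, "wy": 0, "wz": 0, "hand": 0}, {"dx": 0.14, "dy": 0, "dz": 1.2, "wx": 0, "wy": 0, "wz": 0, "hand": 0}]}}

```text
clock: 20.6
eef_pos: [0.4399, -0.2845, 0.2413]
tool_rot: [0.677, 0.736, 0.001, -0.0]
ft_force: [-0.2, 4.6, 7.0]
grip_width: -0.0
grasp_force: 3.8
```

Run:
```python
from st import *
o,im=snap('wrist','w7.png');o=show()
for n in('feed_lever','lever_handle','try_square','quill','pin_tip'): print(n,[(round(r['score'],2),np.round(r['extent']).tolist()) for r in bot.look_for('wrist',n)][:3])
```

```text
clk 20.65 stand [-98.3 -47.2 241.3] yaw 94.76 F stand [-4.3 -0.6  7.6] grip -0.0001 3.8
feed_lever [(0.82, [289.0, 286.0, 43.0, 188.0])]
lever_handle [(0.72, [287.0, 283.0, 49.0, 190.0]), (0.56, [394.0, 290.0, 122.0, 54.0])]
try_square [(0.79, [359.0, 127.0, 84.0, 47.0])]
quill []
pin_tip [(0.64, [339.0, 305.0, 8.0, 7.0]), (0.16, [393.0, 288.0, 122.0, 47.0])]
```

{"api": "drive_tool", "payload": {"rows": [{"dx": 0, "dy": 0, "dz": 0.06, "wx": 0, "wy": 0, "wz": 0, "hand": 0}, {"dx": 0, "dy": 0, "dz": 0.12, "wx": 0, "wy": 0, "wz": 0, "hand": 0}, {"dx": 0, "dy": 0, "dz": 0.17, "wx": 0, "wy": 0, "wz": 0, "hand": 0}, {"dx": 0, "dy": 0, "dz": 0.17, "wx": 0, "wy": 0, "wz": 0, "hand": 0}, {"dx": 0, "dy": 0, "dz": 0.17, "wx": 0, "wy": 0, "wz": 0, "hand": 0}]}}

```text
clock: 21.4
eef_pos: [0.44, -0.285, 0.2331]
tool_rot: [0.677, 0.736, 0.001, 0.0]
ft_force: [0.5, 2.3, 8.5]
grip_width: 0.0001
grasp_force: 4.1
```

Run:
```python
from st import *
o,im=snap('wrist','w8.png');o=show()
for n in('feed_lever','lever_handle','pin_tip'): print(n,[(round(r['score'],2),np.round(r['extent'],1).tolist()) for r in bot.look_for('wrist',n)][:3])
for a in(.58,.682,.78):
    f=.45-a
    P=[w(-132*np.cos(f)+r*np.sin(f)*k,-47,225+132*np.sin(f)+r*np.cos(f)*k)[:3] for r in(9,11) for k in(1,-1)]
    print(a,'tip rows',w2p('wrist',P,o)[:,1].round(1),'pin tip',w2p('wrist',[w(0,0,103-22*a)[:3],w(0,0,147-22*a)[:3]],o).round(1).tolist())
g=cv2.cvtColor(im,cv2.COLOR_RGB2GRAY).astype(int)
print(g[150:240:2,287].tolist())
for r in range(290,322,3): print(r,g[r,318:352].tolist())
# before/after for pre-press images: grip-end row
for n in('w6','w7'): print(n,cv2.imread(f'pics/{n}.png',0)[150:240:2,287].tolist())
```

```text
clk 21.45 stand [-97.7 -47.1 233.1] yaw 94.74 F stand [-2.7 -0.7  7.9] grip -0.0001 4.1
feed_lever [(0.69, [288.0, 286.6, 47.7, 185.5])]
lever_handle [(0.93, [286.7, 284.8, 53.0, 188.5])]
pin_tip [(0.43, [340.8, 308.9, 6.9, 7.5]), (0.21, [394.1, 289.9, 129.1, 53.0])]
0.58 tip rows [198.  193.2 198.6 192.8] pin tip [[338.0, 306.5], [346.5, 338.5]]
0.682 tip rows [193.9 193.4 193.9 193.4] pin tip [[337.6, 305.1], [346.0, 336.7]]
0.78 tip rows [193.  195.9 192.7 196.2] pin tip [[337.3, 303.7], [345.5, 334.9]]
[140, 139, 137, 137, 138, 138, 139, 138, 138, 136, 138, 136, 131, 133, 131, 131, 131, 130, 130, 131, 130, 137, 77, 15, 13, 14, 10, 14, 16, 15, 25, 20, 18, 26, 27, 26, 25, 26, 24, 25, 27, 31, 24, 30, 29]
290 [10, 7, 6, 33, 80, 112, 121, 120, 122, 121, 119, 120, 121, 119, 121, 121, 122, 118, 98, 67, 47, 50, 51, 53, 55, 56, 56, 51, 54, 52, 54, 54, 54, 53]
293 [12, 1, 12, 7, 53, 104, 119, 117, 120, 119, 117, 118, 116, 115, 118, 118, 120, 119, 118, 118, 113, 85, 56, 52, 50, 51, 52, 51, 53, 50, 53, 56, 54, 49]
296 [15, 7, 15, 12, 28, 71, 111, 121, 121, 120, 120, 120, 119, 119, 121, 119, 
[... 920 characters left out ...]
 21, 25, 21, 28, 33, 39, 41, 31]
317 [13, 15, 16, 10, 3, 15, 25, 16, 16, 16, 9, 15, 12, 9, 10, 16, 16, 13, 11, 8, 17, 14, 11, 13, 8, 16, 9, 15, 10, 11, 20, 12, 11, 18]
320 [17, 15, 15, 6, 24, 10, 11, 17, 16, 3, 11, 15, 15, 20, 13, 12, 17, 14, 12, 14, 12, 12, 15, 8, 9, 14, 12, 13, 13, 12, 13, 9, 15, 16]
w6 [133, 131, 130, 129, 130, 128, 129, 131, 130, 129, 128, 127, 126, 128, 126, 74, 49, 0, 6, 3, 11, 8, 9, 17, 23, 26, 22, 24, 28, 38, 19, 18, 13, 21, 13, 20, 16, 18, 18, 17, 16, 22, 18, 19, 17]
w7 [138, 137, 136, 136, 137, 137, 138, 140, 138, 137, 135, 134, 132, 130, 131, 129, 129, 131, 129, 131, 133, 77, 6, 11, 15, 10, 8, 11, 12, 19, 21, 17, 21, 27, 32, 24, 26, 23, 33, 30, 32, 35, 32, 33, 30]
```

{"api": "drive_tool", "payload": {"rows": [{"dx": 0, "dy": 0, "dz": 0.01, "wx": 0, "wy": 0, "wz": 0, "hand": 0}, {"dx": 0, "dy": 0, "dz": 0.01, "wx": 0, "wy": 0, "wz": 0, "hand": 0}, {"dx": 0, "dy": 0, "dz": 0.01, "wx": 0, "wy": 0, "wz": 0, "hand": 0}, {"dx": 0, "dy": 0, "dz": 0.01, "wx": 0, "wy": 0, "wz": 0, "hand": 0}]}}

```text
clock: 22.0
eef_pos: [0.44, -0.285, 0.2326]
tool_rot: [0.677, 0.736, 0.001, 0.0]
ft_force: [-1.1, 4.3, 8.3]
grip_width: 0.0
grasp_force: 4.3
```

Run:
```python
from st import *
o,im=snap('wrist','w9.png');o=show()
px=lambda p:w2p('wrist',[w(*p)[:3]],o)[0].round(1)
print('pred end R top',px((-8,123,50)),'pred blade outer top (x-2)',px((-2,3,123)),'pin left/right at z100',px((0,-3,100)),px((0,3,100)),'scale centre',px((-38,0,230)))
g=cv2.cvtColor(im,cv2.COLOR_RGB2GRAY).astype(int)
a=cv2.imread('pics/w8.png',0).astype(int);print('diff',np.abs(g-a)[270:310,330:460].mean())
print(g[282,430:470].tolist())
```

```text
clk 22.05 stand [-97.7 -47.1 232.7] yaw 94.74 F stand [-3.2 -1.   8.9] grip -0.0002 4.3
pred end R top [456.9 276.9] pred blade outer top (x-2) [348.1 327.5] pin left/right at z100 [336.2 313. ] [343.2 313. ] scale centre [386.1 402.2]
diff 2.146346153846154
[59, 57, 56, 57, 59, 55, 58, 58, 59, 55, 58, 56, 57, 57, 57, 57, 57, 56, 55, 55, 58, 55, 53, 57, 56, 54, 53, 68, 108, 130, 136, 134, 137, 137, 136, 134, 131, 131, 132, 129]
```

```bash
python3 -c "
from workcell import bot
print(bot.job_done())"
```

```text
the job is handed in; nothing more can be done
None
```

The square stands against the fence with its blade touching the pin (felt as a firm stop) and released, and the lever is held at about 15 mm; I set that depth from the arm's position, about ±0.3 mm, not by reading the scale, and handed in at about 22 s.

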